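# Refit the retaining ring that holds the swivel arm on a bench magnifier

### The arm

A 6-joint arm with a two-finger parallel gripper is mounted at the origin on a cart in front of the work surface, level with it; the furniture and walls round the work are solid. World frame = base frame: x ahead of the robot, y to its left, z up, the work surface at z = 0. Lengths are in m, angles in degrees, forces in N, time in s.
With the tool pointing down it reaches from about 0.375 to 0.9 m from the base axis. Payload 3.1 kg.
Tool frame: the origin (TCP) lies on the centre line of the jaws, within the pads' length; the fingertips stand 17 mm ahead of it and the grasp point (between the pads) lies 2 mm behind it; y points along the fingers, x is the direction in which the jaws open and shut, and the axes are right-handed (so a half turn about y gives the same grasp; the last joint's range is limited). The gripper opens to 87 mm and grips with 3 to 60 N. Pads are 19 mm wide; open, the fingers measure 117 mm over their backs; the gripper's body (75 mm by 190 mm) begins 51 mm behind the grasp point.
Start: joints at [-77.149, 30.224, 82.088, -0, 67.689, -10.227], TCP at [0.245, -0.575, 0.24] pointing down, gripper open.
Joint ranges: [-176.69, 176.69], [-43.24, 126.21], [12.49, 139.97], [-82, 262], [0, 151.66], [-163.58, 163.58]. Speed limits (degrees/s): [159.86, 159.86, 180, 180, 180, 180].

### API

Orientations are given as a 3x3 rotation matrix whose columns are the frame's x, y, z axes.
In Python, from rig import read_state, capture, camera_info, hand_in, trace, tip_of gives the robot as it stands.
- The arm moves only by the tool jog_arm, never from a script. Its argument "steps" is a list of rows, each an object with "fingers": the opening in per cent of the stroke, from 0 (shut) to 100 (fully open); "delta_pos": the shift along the world's x, y, z in mm, a list of three; "turn": the turn about the world's z in degrees. A call has 1 to 20 rows; each row is the pose to reach, as a shift and turn from the pose commanded when the call began; what a row does not reach only later rows make up. A row lasts 1/12 s, in which the tool goes at most 41.7 mm and 7.16 degrees, less where a joint would pass 70% of its speed; a pose out of reach is approached as far as the arm can. A call with a gripper value outside its range is refused whole. The fingers move at their own pace and stop on an object; the grip force is fixed at half the most. Time passes only in rows, so rows that repeat a pose let the fingers close. It gives the time, the measured TCP pose, the force and the opening at its end, in the units of the state.
- read_state(): the state, without advancing time (a new reading comes with each control period).
- capture(name): name is "scene" or "top" or "wrist"; returns the picture (420x560x3 uint8, red, green, blue); there is no depth.
- camera_info(name): a dict with "fov_y" (degrees; the focal length in pixels is half the picture's height over the tangent of half this angle, whatever the lens; pixels are square), "cx", "cy" (the principal point, pixels), "view" (4x4, takes a point from world to camera coordinates); the wrist camera has in their place "tool_from_camera" (4x4, takes a point from camera to tool coordinates, whose origin is the TCP and whose axes are the tool frame's). Camera axes: x right, y down, z forward; pixel columns grow to the right and rows downward; lengths in m; the calibration is good to about 2 mm. A picture is of the moment at which its call begins: read the wrist's pose just before it. camera_info takes no time and is no camera call.
- hand_in(): hands the job in, once; it reports no verdict.
Trained networks look in the newest picture that a camera, given by its name, has taken for a name from the list of things; names that differ only in an ending like _2 or _b are one class to them, and where a whole thing is asked for, a point or a joint stands for the part that bears it (a point fixed in the world has none). Each returns a list of dicts, best first, with "confidence" (0 to 1); they miss things now and then, are a little off and sometimes report something else, mostly with a low value. They report only what shows in the picture. A call takes as long as a camera call. They do not tell look-alikes from the thing itself.
- trace(target, camera): "mask" (420x560 bool, what is visible of it).
- tip_of(target, camera): "position" ([x, y, z] in m, in world coordinates, good to about 4 mm: a listed point, or the origin of a listed thing).
The state is a dict: "time_s": time; "joint_positions": joint angles; "qvel": joint speeds; "tau": joint torques, N m; "position": TCP position; "tcp_rot": TCP orientation; "force": force on the tool from outside, world axes, zero at the start; "moment": the same for the moment, N m; "opening": opening from 0.0 (shut) to 1.0 (fully open).
Only numpy, scipy, OpenCV 4.12 (cv2) and the standard library are available. Lean on these libraries where they do the work, as an engineer would, in place of code of your own. Each camera call takes 0.05 s, during which the arm holds its last target.

### The job

Take the dark steel retaining ring out of the kidney dish, lay it over the spigot of the magnifier stand so that it rests on the shoulder there, and let go. Then take the red-handled ring pliers by their handles, spread the ring with the pins between its lugs, slide it down over the column onto the hub of the arm, and let it close into the groove. Lay the pliers flat on the worktop and leave the other things standing where they are.

Things in the scene. Friction and masses are not known exactly. Their poses are not given: they have to be found in the camera images.
- ring_center (a point): Dark steel retaining ring, sprung, 7 mm thick, flat in the dish. Point: its axis, half-way up. z = axis; gap (and lugs) towards -x, hinge of its two halves at +x. Bore 40, outside 50 mm across y: grasp there. Lugs 11 mm high reach to x = -39; the pins fit between them, in notches x = -21 to -35, y = +-16. On the shoulder, the gap must face the side the pliers come from.
- ring_spread (a joint): How far the ring is spread, in rad: 0 = closed by its spring, at most 0.8. It passes over the column from about 0.42 on (handles squeezed to 32 mm), pushed on along the pliers about 5 mm so that its hinge clears the shoulder. Ring and column are oiled; when let go round the groove it closes and centres itself.
- pliers_grip (a point): Ring pliers, 190 mm long, 80 g, red handles, lying flat. Point: midway between the handles, 8 mm over the underside, 55 mm behind the pivot, at the balance point. x runs to the tips, z up. Handles 16 mm high, 60 mm over their outsides here, sprung open: 9 N to start (hold at 56 mm to carry), 20 N with the ring, stop at 28 mm. Squeezing spreads the tips.
- pliers_tip (a point): Point between the pliers' two pins, 145 mm ahead of pliers_grip, 6 mm over the underside. The pins, 5 mm thick, raked outwards, hang 10 mm down from the jaws, whose feet (11 mm over the underside) sit on the ring's lugs: the undersides of pliers and ring are then level. Pins start 6 mm apart, 1.6 mm more per mm of squeeze. Draw them back 4 mm before lifting off.
- shoulder (a point): Magnifier stand, fixed: round white base 124 mm wide, upright column. Point: on the column's axis, at the shoulder, 95 mm up, where the 43 mm column steps to the 37 mm spigot; the spigot stands 27 mm above, its top tapered. The ring, closed, rests on the shoulder. The lens arm sticks out at 62 mm height, 60 deg left of the frame's x.
- groove (a point): Point on the column's axis where the ring's centre belongs, 19.5 mm below the shoulder. The groove, 38.6 mm across, reaches from the top of the arm's black hub (66 mm wide, top at 72 mm height, 3.5 mm below this point) up to 83 mm; the 43 mm column is between it and the shoulder.
- cotton_buds: Bystander: clear jar of cotton buds, 77 mm wide, 80 high. Origin under its centre.
- tape_roll: Bystander: roll of tan tape lying flat, 103 mm wide, 25 high. Origin under its centre.
- gauze_pack: Bystander: flat gauze pack, 55x95x9 mm. Origin under its centre.
Mind the look-alikes: they are no part of the job. What is shaped like the part that bears ring_center but green is not meant.

How it is judged (in metres and radians):
On the way, in this order (a step that is already met when the one before it is completed fails the run):
1. the ring lies on the shoulder round the spigot, let go (horizontal distance between ring_center and shoulder below 0.006 m and z of ring_center in the frame of shoulder between 0.0015 and 0.0065 m and contact force between the fingers and ring below 0.1 N), for 0.3 s.
2. the ring is spread by the pliers and brought down past the shoulder round the column (value of joint ring_spread above 0.25 rad and contact force between pliers and ring above 0.5 N and horizontal distance between ring_center and groove below 0.015 m and z of ring_center in the frame of shoulder below -0.004 m), for 0.1 s.
At the end, for the whole second after the job is handed in: The ring's centre is within 3 mm of the column's axis and -2 to +5 mm of groove height, level within 0.1 rad and closed (below 0.06 rad); the pliers lie flat and still on the worktop, let go (horizontal distance between ring_center and groove below 0.003 m and z of ring_center in the frame of groove between -0.002 and 0.005 m and angle between each of ring_center, pliers_grip's own z axis and vertical below 0.1 rad and value of joint ring_spread below 0.06 rad and height (world z) of pliers_grip below 0.012 m and height (world z) of pliers_tip below 0.01 m and linear speed of pliers below 0.02 m/s); the robot touches nothing.
It fails at once if a bystander is pushed more than 30 mm from its place (distance of any of cotton_buds, tape_roll, gauze_pack from where it was at the start of the episode above 0.03 m).
It also fails if it takes over 59 s, if anything falls off the work surface, if the arm or the gripper's body presses on something with over 40 N, if the wrist force passes 120 N, or if a joint passes its speed limit or range.

## Working session

There is one attempt and no reset: what is moved stays moved. The work goes in short steps, Python scripts to look and compute and a tool call to move; the robot and the scene stay as the last step left them, time stands still between calls to the robot, and variables do not carry over. Pictures are saved under pics/ and viewed, and the job is handed in when it is done.

Besides the shell and the picture viewer there is one more tool, called after "Emit:" as name([rows], argument=value, ...), one row to a line, values as JSON. jog_arm: Moves the arm, as the interface text tells. Its arguments: {"type":"object","properties":{"steps":{"type":"array","items":{"type":"object","properties":{"fingers":{"type":"number"},"delta_pos":{"type":"array","items":{"type":"number"}},"turn":{"type":"number"}}}}},"required":["steps"]}

```bash
mkdir -p pics; ls; cat > h.py <<'E'
import numpy as np, cv2
from rig import *
def K(n):
    i=camera_info(n); f=210/np.tan(np.radians(i['fov_y']/2)); return f,i['cx'],i['cy'],i
def proj(n,P):
    f,cx,cy,i=K(n); 
    if 'view' in i: V=np.array(i['view'])
    else:
        s=read_state(); T=np.eye(4);T[:3,:3]=s['tcp_rot'];T[:3,3]=s['position']; V=np.linalg.inv(T@np.array(i['tool_from_camera']))
    p=V[:3,:3]@np.array(P)+V[:3,3]; return cx+f*p[0]/p[2], cy+f*p[1]/p[2]
def unproj(n,u,v,z):
    f,cx,cy,i=K(n)
    if 'view' in i: C=np.linalg.inv(np.array(i['view']))
    else:
        s=read_state(); T=np.eye(4);T[:3,:3]=s['tcp_rot'];T[:3,3]=s['position']; C=T@np.array(i['tool_from_camera'])
    d=C[:3,:3]@np.array([(u-cx)/f,(v-cy)/f,1]); o=C[:3,3]; return o+d*(z-o[2])/d[2]
def save(n,name,crop=None,scale=1):
    im=capture(n)[:,:,::-1].copy()
    if crop: x0,y0,x1,y1=crop; im=im[y0:y1,x0:x1]
    if scale!=1: im=cv2.resize(im,None,fx=scale,fy=scale,interpolation=cv2.INTER_CUBIC)
    cv2.imwrite('pics/'+name+'.png',im)
E
python3 - <<'E'
from h import *
save('scene','s1');save('top','t1')
for n in ['ring_center','pliers_grip','pliers_tip','shoulder','groove','cotton_buds','tape_roll','gauze_pack']:
    for c in ['top','scene']:
        print(n,c,[(np.round(d['position'],4).tolist(),round(d['confidence'],2),np.round(proj(c,d['position'])).tolist()) for d in tip_of(n,c)])
print(camera_info('top'))
s=read_state();print(s)
E
```

```text
pics
ring_center top [([0.339, -0.0399, 0.0068], 0.64, [361.0, 298.0]), ([0.4795, -0.0841, 0.0065], 0.53, [375.0, 244.0])]
ring_center scene [([0.4795, -0.0852, 0.0111], 0.81, [357.0, 179.0]), ([0.3348, -0.0429, 0.0057], 0.72, [412.0, 217.0])]
pliers_grip top [([0.466, 0.2478, 0.0106], 0.64, [249.0, 252.0])]
pliers_grip scene [([0.4696, 0.2431, 0.0063], 0.97, [291.0, 292.0]), ([0.4808, -0.0843, 0.0094], 0.44, [356.0, 180.0])]
pliers_tip top [([0.5989, 0.3038, 0.0029], 0.84, [228.0, 203.0])]
pliers_tip scene [([0.5984, 0.3058, 0.0025], 0.59, [213.0, 290.0])]
shoulder top [([0.652, 0.1038, 0.0943], 0.86, [302.0, 174.0])]
shoulder scene [([0.654, 0.0938, 0.0957], 0.6, [246.0, 174.0])]
groove top [([0.6518, 0.0927, 0.0758], 0.87, [306.0, 175.0])]
groove scene [([0.6501, 0.0923, 0.0948], 0.61, [248.0, 175.0]), ([0.6509, 0.0973, 0.0764], 0.57, [247.0, 183.0])]
cotton_buds top [([0.7121, 0.3381, 0.0017], 0.69, [216.0, 163.0]), ([0.6512, 0.0949, 0.075], 0.31, [306.0, 176.0])]
cotton_buds scene [([0.7164, 0.3398, 0.0014], 0.85, [152.0, 277.0])]
tape_roll top [([0.7405, 0.2452, -0.002], 0.96, 
[... 731 characters left out ...]
.20849817e+01,  8.65393144e-04,
        6.76908415e+01, -1.02246325e+01]), 'qvel': array([ 0.00664718,  0.00318613,  0.03411689,  0.02040673,  0.09141016,
       -0.0849319 ]), 'tau': array([-3.61868915e-04, -4.40001047e+01, -1.76990587e+01,  6.34438894e-02,
        5.02701919e-02,  4.03753916e-06]), 'position': array([ 0.24504255, -0.57495667,  0.23959297]), 'tcp_rot': array([[ 3.91971782e-01,  2.68793421e-05,  9.19977240e-01],
       [-9.19977238e-01, -5.49897788e-05,  3.91971783e-01],
       [ 6.11252886e-05, -9.99999998e-01,  3.17394136e-06]]), 'force': array([-0.06632102,  0.24646077,  0.87249107]), 'moment': array([ 0.04688621,  0.00125318, -0.00260358]), 'opening': 0.9995551439628388}
```

View pics/s1.png

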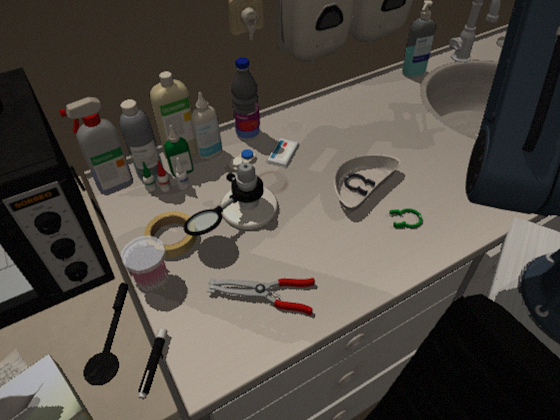

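View pics/t1.png

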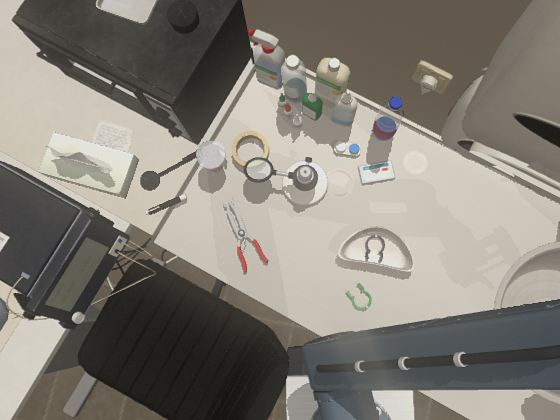

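```bash
python3 - <<'E'
from h import *
a=cv2.imread('pics/t1.png');b=cv2.imread('pics/s1.png')
c=np.hstack([cv2.resize(a[210:330,330:420],(390,520),interpolation=cv2.INTER_CUBIC),cv2.resize(b[150:250,320:400],(400,520) ,interpolation=cv2.INTER_CUBIC)])
cv2.imwrite('pics/c1.png',c)
c=cv2.resize(a[180:280,200:320],(780,650)[:2],interpolation=cv2.INTER_CUBIC)[:600]
cv2.imwrite('pics/c2.png',c)
E
```

```text
(no output)
```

View pics/c1.png

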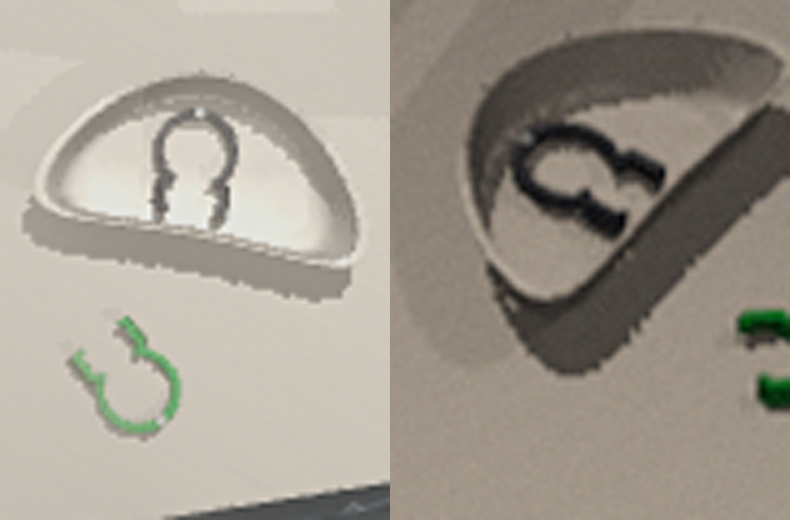

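View pics/c2.png

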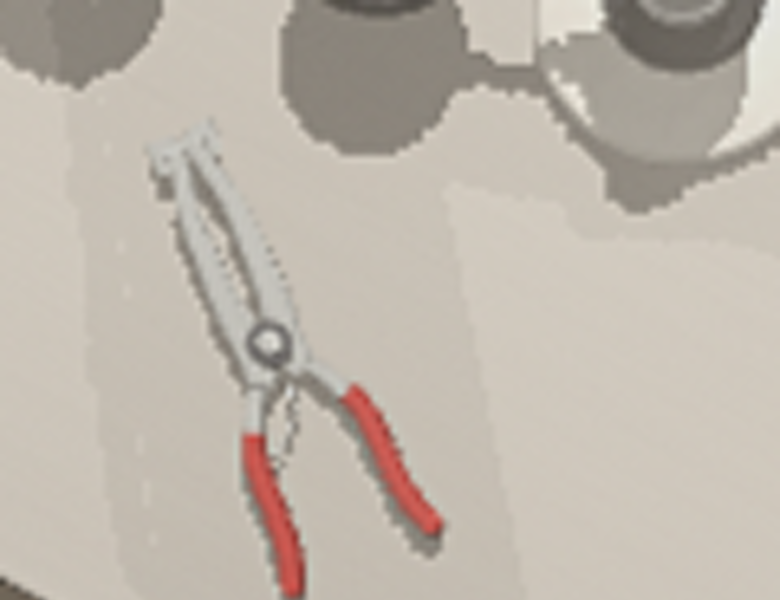

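The candidates for the ring are the dark ring in the dish, top (375,244) and scene (357,179), and the green look-alike, top (361,298) and scene (408,218). The crop shows the dark one in the dish with its hinge away from the robot and its gap towards the robot, so I choose that one.

Emit:
jog_arm([
  {"delta_pos": [230, 490, -20], "turn": -23, "fingers": 90},
  {"delta_pos": [230, 490, -20], "turn": -23, "fingers": 90},
  {"delta_pos": [230, 490, -20], "turn": -23, "fingers": 90},
  {"delta_pos": [230, 490, -20], "turn": -23, "fingers": 90},
  {"delta_pos": [230, 490, -20], "turn": -23, "fingers": 90},
  {"delta_pos": [230, 490, -20], "turn": -23, "fingers": 90},
  {"delta_pos": [230, 490, -20], "turn": -23, "fingers": 90},
  {"delta_pos": [230, 490, -20], "turn": -23, "fingers": 90},
  {"delta_pos": [230, 490, -20], "turn": -23, "fingers": 90},
  {"delta_pos": [230, 490, -20], "turn": -23, "fingers": 90},
  {"delta_pos": [230, 490, -20], "turn": -23, "fingers": 90},
  {"delta_pos": [230, 490, -20], "turn": -23, "fingers": 90},
  {"delta_pos": [230, 490, -20], "turn": -23, "fingers": 90},
  {"delta_pos": [230, 490, -20], "turn": -23, "fingers": 90},
  {"delta_pos": [230, 490, -20], "turn": -23, "fingers": 90},
  {"delta_pos": [230, 490, -20], "turn": -23, "fingers": 90},
])

```text
time_s: 2.23
position: [0.4751, -0.085, 0.2196]
tcp_rot: [[0.003, 0.0, 1.0], [-1.0, -0.001, 0.003], [0.001, -1.0, 0.0]]
force: [0.4, -0.1, 0.1]
opening: 0.9
```

```bash
python3 - <<'E'
from h import *
save('wrist','w1')
print([ (d['position'],d['confidence']) for d in tip_of('ring_center','wrist')])
m=trace('ring_center','wrist');
for d in m:
    ys,xs=np.nonzero(d['mask']); print(d['confidence'],xs.mean(),ys.mean(),len(xs))
np.save('m1.npy',m[0]['mask'])
s=read_state();print(s['time_s'],s['position'],s['tcp_rot'],s['joint_positions'],s['opening'])
print(camera_info('wrist'))
E
```

```text
[([0.4784, -0.0833, 0.0068], 0.61), ([0.3367, -0.0439, 0.0067], 0.56)]
0.93 277.910411622276 186.85835351089588 826
0.66 244.8091168091168 307.4188034188034 351
2.3833 [ 0.47470375 -0.08645094  0.21962108] [[-1.20661116e-03  6.79299344e-05  9.99999270e-01]
 [-9.99999233e-01 -2.80859438e-04 -1.20659204e-03]
 [ 2.80777269e-04 -9.99999958e-01  6.82687704e-05]] [-2.36130361e+01  2.09727852e+01  1.03365080e+02 -1.59705133e-02
  5.56521241e+01  6.64651068e+01] 0.9021874310987531
{'fov_y': 65.33173958751678, 'cx': 281.570728354122, 'cy': 208.42341196940194, 'tool_from_camera': array([[ 9.99999836e-01, -3.48993327e-04, -4.53028970e-04,
        -6.11399008e-04],
       [ 3.51828887e-04, -2.49068617e-01,  9.68485777e-01,
        -1.44664716e-01],
       [-4.50830372e-04, -9.68485778e-01, -2.49068453e-01,
         6.78111911e-02],
       [ 0.00000000e+00,  0.00000000e+00,  0.00000000e+00,
         1.00000000e+00]])}
```

View pics/w1.png

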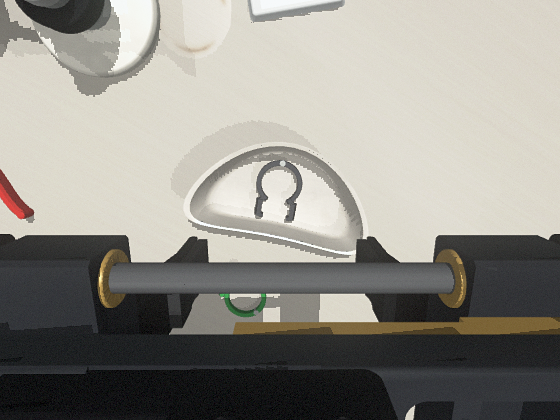

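```bash
python3 - <<'E'
from h import *
im=cv2.imread('pics/w1.png'); c=cv2.resize(im[140:240,220:340],None,fx=6,fy=6,interpolation=cv2.INTER_CUBIC);cv2.imwrite('pics/w1c.png',c)
from scipy.optimize import least_squares
m=np.load('m1.npy');ys,xs=np.nonzero(m)
P=np.array([unproj('wrist',u,v,0.009)[:2] for u,v in zip(xs,ys)])
print(P.min(0),P.max(0),P.mean(0))
for yaw in range(-20,21,4):
    pass
# symmetric axis: fit model: ring annulus r20-25 + lugs x -39..-21; fit by template IoU
from scipy.optimize import minimize
tab=[]
def cost(p):
    c,s=np.cos(p[2]),np.sin(p[2]); d=P-p[:2]; x=d[:,0]*c+d[:,1]*s; y=-d[:,0]*s+d[:,1]*c
    r=np.hypot(x,y)
    e=np.where(x>-0.018,np.abs(r-0.0225),np.abs(np.abs(y)-0.017)+np.maximum(0,-0.039-x)*3)
    return np.minimum(e,0.01).mean()
best=min((minimize(cost,[0.4784+a,-0.084+b,y],method='Nelder-Mead',options=dict(xatol=1e-5,fatol=1e-8,initial_simplex=[[0.4784+a,-0.084+b,y],[0.4834+a,-0.084+b,y],[0.4784+a,-0.079+b,y],[0.4784+a,-0.084+b,y+.1]])) for a in(-.004,0,.004) for b in (-.004,0,.004) for y in (-.3,0,.3)),key=lambda r:r.fun)
print(best.x,np.degrees(best.x[2]),best.fun)
for a in np.arange(0,360,30):
    pass
p=best.x
for u in [[0,0,.0],[.025,0,0],[0,.0225,0],[0,-.0225,0],[-.039,.016,0],[-.039,-.016,0]]:
    c,s=np.cos(p[2]),np.sin(p[2]); w=[p[0]+c*u[0]-s*u[1],p[1]+s*u[0]+c*u[1],.009]; q=proj('wrist',w)
    cv2.circle(c_:=c if False else im,(int(q[0]+.5),int(q[1]+.5)),1,(0,0,255),-1)
cv2.imwrite('pics/w1c.png',cv2.resize(im[140:240,220:340],None,fx=6,fy=6,interpolation=cv2.INTER_NEAREST))
E
```

```text
[ 0.43881167 -0.10717478] [ 0.50511844 -0.05582841] [ 0.47542179 -0.08170513]
[ 0.47957288 -0.08286051 -0.16298548] -9.338380119853813 0.0017957768571135295
```

View pics/w1c.png

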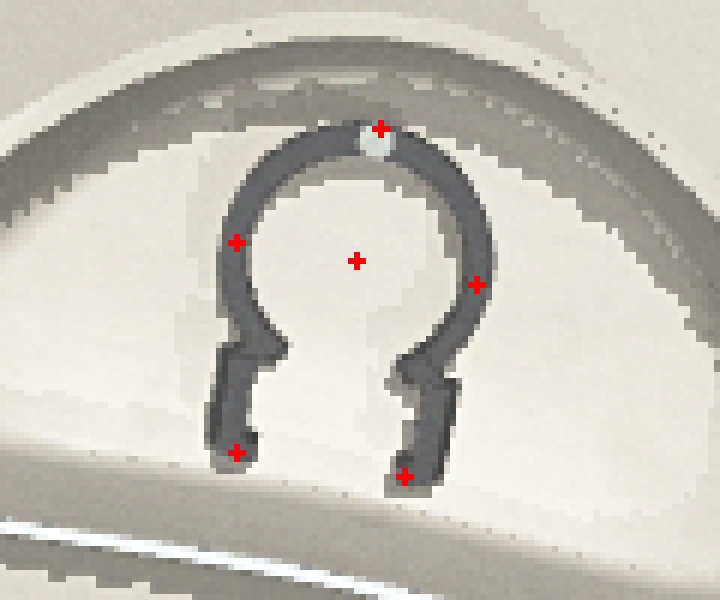

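Emit:
jog_arm([
  {"delta_pos": [5, 3, -40], "turn": -6, "fingers": 90},
  {"delta_pos": [5, 3, -80], "turn": -9, "fingers": 90},
  {"delta_pos": [5, 3, -120], "turn": -9, "fingers": 90},
  {"delta_pos": [5, 3, -160], "turn": -9, "fingers": 90},
  {"delta_pos": [5, 3, -170], "turn": -9, "fingers": 90},
  {"delta_pos": [5, 3, -170], "turn": -9, "fingers": 90},
  {"delta_pos": [5, 3, -170], "turn": -9, "fingers": 90},
])

```text
time_s: 2.97
position: [0.4802, -0.083, 0.05]
tcp_rot: [[-0.157, 0.0, 0.988], [-0.988, -0.0, -0.157], [0.0, -1.0, 0.0]]
force: [-0.0, 1.2, -0.3]
opening: 0.902
```

```bash
python3 - <<'E'
from h import *
save('wrist','w2',(140,90,430,330),2.6)
s=read_state();print(s['time_s'],s['position'],s['tcp_rot'],s['force'],s['opening'])
for z in (.006,.009,.012): print(z,proj('wrist',[.4796,-.0829,z]))
print(tip_of('ring_center','wrist'))
m=trace('ring_center','wrist');
for d in m:
    ys,xs=np.nonzero(d['mask']); print(d['confidence'],xs.min(),xs.max(),ys.min(),ys.max())
E
```

```text
3.0167 [ 0.48108494 -0.08312247  0.05101847] [[-1.56367755e-01  2.61198523e-03  9.87695450e-01]
 [-9.87698661e-01 -1.11551991e-03 -1.56365313e-01]
 [ 6.93370046e-04 -9.99995967e-01  2.75428566e-03]] [ 0.4567022  -0.75914113  0.59176833] 0.8956136631692293
0.006 (np.float64(282.68799177545577), np.float64(240.85632819384213))
0.009 (np.float64(282.7058032299848), np.float64(242.55510466259642))
0.012 (np.float64(282.72414539252964), np.float64(244.3044976763198))
[]
0.55 239 321 198 304
```

View pics/w2.png

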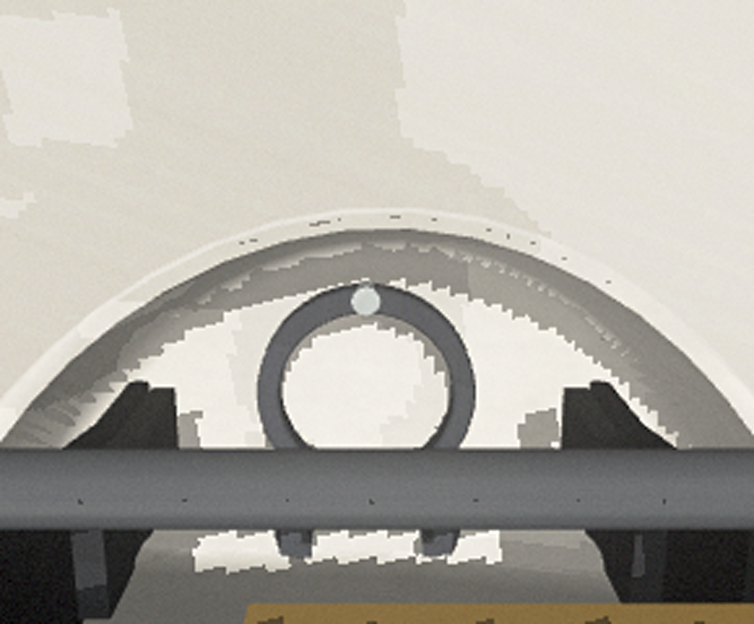

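Emit:
jog_arm([
  {"delta_pos": [-1, 0, -15], "fingers": 90},
  {"delta_pos": [-1, 0, -24], "fingers": 90},
  {"delta_pos": [-1, 0, -28], "fingers": 90},
  {"delta_pos": [-1, 0, -28], "fingers": 70},
  {"delta_pos": [-1, 0, -28], "fingers": 60},
  {"delta_pos": [-1, 0, -28], "fingers": 45},
  {"delta_pos": [-1, 0, -28], "fingers": 45},
  {"delta_pos": [-1, 0, -28], "fingers": 45},
  {"delta_pos": [-1, 0, -28], "fingers": 45},
  {"delta_pos": [-1, 0, -28], "fingers": 45},
  {"delta_pos": [-1, 0, -28], "fingers": 45},
])

```text
$.steps[0]: bad value
```

Emit:
jog_arm([
  {"delta_pos": [-1, 0, -15], "turn": 0, "fingers": 90},
  {"delta_pos": [-1, 0, -24], "turn": 0, "fingers": 90},
  {"delta_pos": [-1, 0, -28], "turn": 0, "fingers": 90},
  {"delta_pos": [-1, 0, -28], "turn": 0, "fingers": 70},
  {"delta_pos": [-1, 0, -28], "turn": 0, "fingers": 60},
  {"delta_pos": [-1, 0, -28], "turn": 0, "fingers": 45},
  {"delta_pos": [-1, 0, -28], "turn": 0, "fingers": 45},
  {"delta_pos": [-1, 0, -28], "turn": 0, "fingers": 45},
  {"delta_pos": [-1, 0, -28], "turn": 0, "fingers": 45},
  {"delta_pos": [-1, 0, -28], "turn": 0, "fingers": 45},
])

```text
time_s: 3.95
position: [0.4791, -0.082, 0.0217]
tcp_rot: [[-0.155, 0.0, 0.988], [-0.988, -0.0, -0.155], [0.0, -1.0, 0.0]]
force: [0.2, -0.0, 2.1]
opening: 0.565
```

```bash
python3 - <<'E'
from h import *
save('wrist','w3',(140,90,430,330),2.6)
s=read_state();print(s['time_s'],s['position'],s['force'],s['opening']*87)
E
```

```text
4.0 [ 0.47908115 -0.08192645  0.02172641] [ 0.17067375 -0.3908854   1.6578815 ] 48.74643702001531
```

View pics/w3.png

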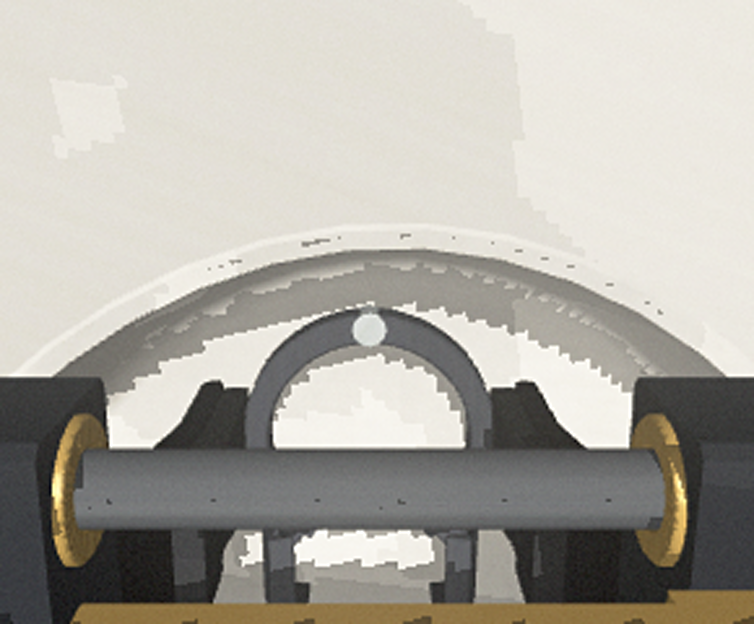

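Emit:
jog_arm([
  {"delta_pos": [0, 0, 20], "turn": 0, "fingers": 45},
  {"delta_pos": [0, 0, 60], "turn": 0, "fingers": 45},
  {"delta_pos": [10, 20, 90], "turn": 5, "fingers": 45},
  {"delta_pos": [30, 45, 120], "turn": 10, "fingers": 45},
  {"delta_pos": [50, 70, 150], "turn": 15, "fingers": 45},
  {"delta_pos": [60, 100, 170], "turn": 19, "fingers": 45},
  {"delta_pos": [71, 130, 185], "turn": 19, "fingers": 45},
  {"delta_pos": [71, 165, 185], "turn": 19, "fingers": 45},
  {"delta_pos": [71, 165, 185], "turn": 19, "fingers": 45},
  {"delta_pos": [71, 165, 185], "turn": 19, "fingers": 45},
  {"delta_pos": [71, 165, 185], "turn": 19, "fingers": 45},
])

```text
time_s: 4.92
position: [0.5492, 0.083, 0.206]
tcp_rot: [[0.176, -0.002, 0.984], [-0.984, -0.0, 0.176], [0.0, -1.0, -0.002]]
force: [-0.4, 0.0, 0.5]
opening: 0.563
```

```bash
python3 - <<'E'
from h import *
save('wrist','w4')
s=read_state();print(s['time_s'],s['position'],s['tcp_rot'],s['force'],s['opening']*87)
for n in('shoulder','groove'):print(n,tip_of(n,'wrist'))
save('top','t4');save('scene','s4')
for c in('top','scene'):print(tip_of('shoulder',c),tip_of('groove',c))
E
```

```text
4.9667 [0.54934062 0.08243051 0.20592428] [[ 1.74678272e-01 -1.64712192e-03  9.84624186e-01]
 [-9.84625562e-01 -3.54973598e-04  1.74677922e-01]
 [ 6.17997552e-05 -9.99998580e-01 -1.68380452e-03]] [ 0.94282078 -0.26334879 -0.33429243] 48.75375724804209
shoulder []
groove []
[] []
[{'position': [0.6539, 0.0962, 0.0961], 'confidence': 0.6}] [{'position': [0.6527, 0.1018, 0.0753], 'confidence': 0.92}]
```

View pics/w4.png

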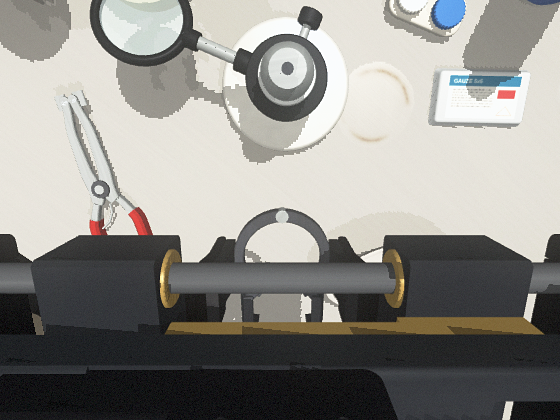

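```bash
python3 - <<'E'
from h import *
im=cv2.imread('pics/w4.png'); cv2.imwrite('pics/w4c.png',cv2.resize(im[0:160,210:360],None,fx=4.9,fy=3.75,interpolation=cv2.INTER_CUBIC)[:600])
a=cv2.resize(im[20:130,235:345],None,fx=5.4,fy=5.4,interpolation=cv2.INTER_CUBIC);cv2.imwrite('pics/w4c.png',a)
# project model circles for candidate axis
for (x,y) in [(.653,.098)]:
    for z,r in [(.122,0),(.095,.0215),(.072,.033),(0.0,.062)]:
        q=[proj('wrist',[x+r*np.cos(t),y+r*np.sin(t),z]) for t in np.linspace(0,2*np.pi,60)]
        q=np.array(q); print(z,r,q.min(0).round(1),q.max(0).round(1))
print('hinge dot',unproj('wrist',282,216,.206+.002-.012+.0035))
E
```

```text
0.122 0 [286.6  66.7] [286.6  66.7]
0.095 0.0215 [256.6  40.7] [315.5 103.9]
0.072 0.033 [244.3  31.8] [327.1 120.2]
0.0 0.062 [223.4  19. ] [346.2 149.4]
hinge dot [0.57475981 0.08730435 0.1995    ]
```

View pics/w4c.png

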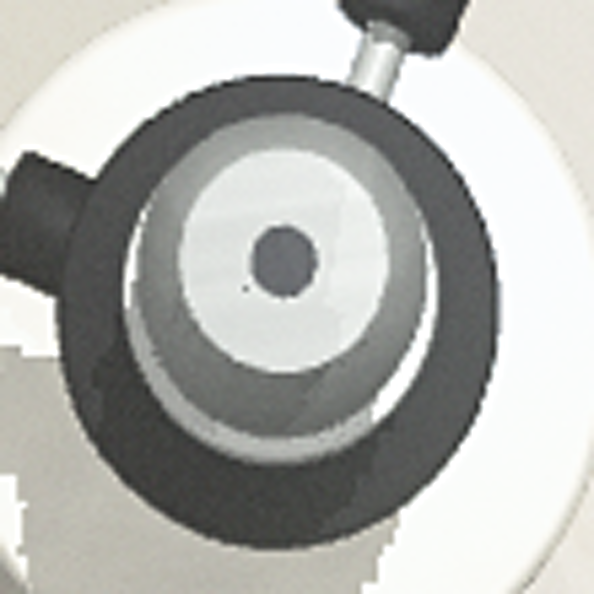

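```bash
python3 - <<'E'
from h import *
import h
i=camera_info('wrist');f=210/np.tan(np.radians(i['fov_y']/2))
def up(pos,R,u,v,z):
    T=np.eye(4);T[:3,:3]=R;T[:3,3]=pos;C=T@np.array(i['tool_from_camera'])
    d=C[:3,:3]@np.array([(u-i['cx'])/f,(v-i['cy'])/f,1]);o=C[:3,3];return o+d*(z-o[2])/d[2]
def R(a): c,s=np.cos(a),np.sin(a); return np.array([[c,0,-s],[s,0,c],[0,-1,0]],float)
poses=[('w1',[.4747,-.08645,.2196],R(np.arctan2(-1,-.0012)),220+377/6,140+140/6),
('w2',[.48108,-.08312,.05102],np.array([[-1.56367755e-01,2.61198523e-03,9.87695450e-01],[-9.87698661e-01,-1.11551991e-03,-1.56365313e-01],[6.93370046e-04,-9.99995967e-01,2.75428566e-03]]),140+366/2.6,90+302/2.6),
('w2noTilt',[.4804,-.083,.05],R(np.arctan2(-.988,-.156)),140+366/2.6,90+302/2.6),
('w3',[.47908,-.08193,.02173],R(np.arctan2(-.988,-.155)),140+370/2.6,90+329/2.6)]
for n,p,r,u,v in poses:
    for z in(.007,.010,.013):
        w=up(p,r,u,v,z); d=r.T@(w-np.array(p)); print(n,z,w.round(4),'tool x,z',d[[0,2]].round(4))
E
```

```text
w1 0.007 [ 0.5014 -0.0871  0.007 ] tool x,z [0.0006 0.0267]
w1 0.01 [ 0.5017 -0.0871  0.01  ] tool x,z [0.0006 0.027 ]
w1 0.013 [ 0.5021 -0.0871  0.013 ] tool x,z [0.0006 0.0274]
w2 0.007 [ 0.5019 -0.0853  0.007 ] tool x,z [-0.0012  0.0208]
w2 0.01 [ 0.5026 -0.0854  0.01  ] tool x,z [-0.0012  0.0215]
w2 0.013 [ 0.5034 -0.0855  0.013 ] tool x,z [-0.0011  0.0223]
w2noTilt 0.007 [ 0.5014 -0.0851  0.007 ] tool x,z [-0.0012  0.0211]
w2noTilt 0.01 [ 0.5021 -0.0853  0.01  ] tool x,z [-0.0011  0.0218]
w2noTilt 0.013 [ 0.5029 -0.0854  0.013 ] tool x,z [-0.0011  0.0226]
w3 0.007 [ 0.5016 -0.0851  0.007 ] tool x,z [-0.0003  0.0227]
w3 0.01 [ 0.5024 -0.0853  0.01  ] tool x,z [-0.0003  0.0236]
w3 0.013 [ 0.5032 -0.0854  0.013 ] tool x,z [-0.0003  0.0244]
```

Emit:
jog_arm([
  {"delta_pos": [35, 5, 0], "turn": 0, "fingers": 45},
  {"delta_pos": [70, 10, -15], "turn": 0, "fingers": 45},
  {"delta_pos": [101, 14, -35], "turn": 0, "fingers": 45},
  {"delta_pos": [101, 14, -46], "turn": 0, "fingers": 45},
  {"delta_pos": [101, 14, -46], "turn": 0, "fingers": 45},
  {"delta_pos": [101, 14, -46], "turn": 0, "fingers": 45},
  {"delta_pos": [101, 14, -46], "turn": 0, "fingers": 45},
])

```text
time_s: 5.95
position: [0.6499, 0.097, 0.1609]
tcp_rot: [[0.175, -0.001, 0.985], [-0.985, 0.0, 0.175], [-0.0, -1.0, -0.001]]
force: [-0.9, 0.1, -1.1]
opening: 0.559
```

```bash
python3 - <<'E'
from h import *
save('wrist','w5',(140,90,430,330),2.6);save('top','t5',(260,130,350,220),6);save('scene','s5',(200,120,300,220),6)
s=read_state();print(s['time_s'],s['position'],s['tcp_rot'],s['force'],s['opening']*87)
print(proj('wrist',[.6519,.0973,.122]),proj('wrist',[.6519,.0973,.095]))
E
python3 - <<'E'
import cv2,numpy as np
cv2.imwrite('pics/c5.png',np.hstack([cv2.resize(cv2.imread('pics/'+n+'5.png'),(400,400)) for n in 'ts']))
E
```

```text
6.1 [0.65075085 0.09700968 0.1620383 ] [[ 1.74949079e-01  1.57133489e-03  9.84576229e-01]
 [-9.84577433e-01 -3.91212121e-05  1.74949356e-01]
 [ 3.13421842e-04 -9.99998765e-01  1.54025665e-03]] [-0.6486464   1.20517271 -0.31789777] 48.606179972217014
(np.float64(282.56807687485053), np.float64(239.7496773614559)) (np.float64(282.4489184958925), np.float64(226.17849149879095))
```

View pics/w5.png

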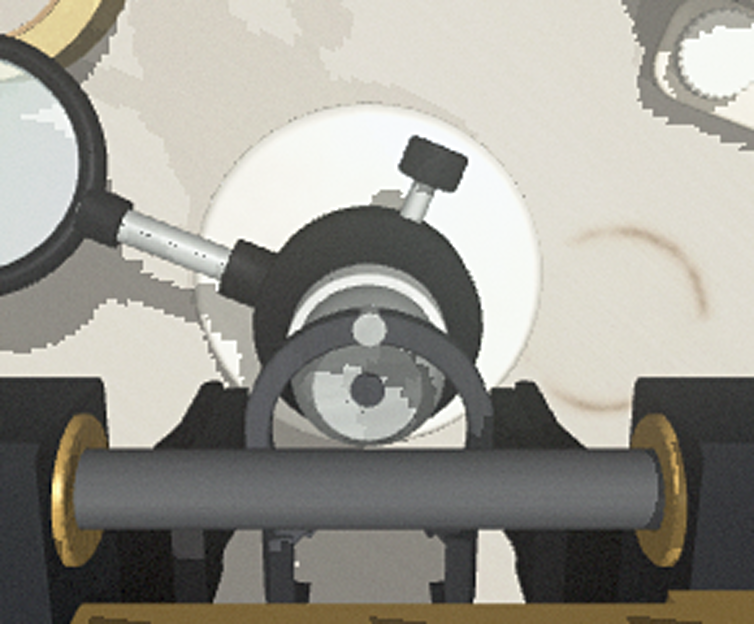

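View pics/c5.png

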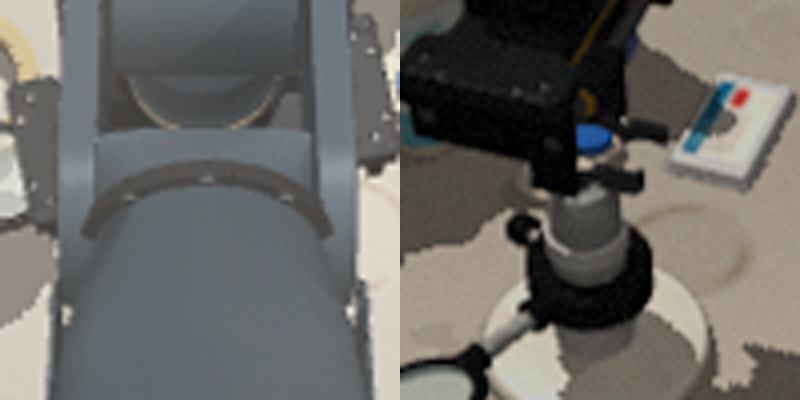

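Emit:
jog_arm([
  {"delta_pos": [0, 0, -12], "turn": 0, "fingers": 45},
  {"delta_pos": [0, 0, -20], "turn": 0, "fingers": 45},
  {"delta_pos": [0, 0, -26], "turn": 0, "fingers": 45},
  {"delta_pos": [0, 0, -31], "turn": 0, "fingers": 45},
  {"delta_pos": [0, 0, -31], "turn": 0, "fingers": 45},
])

```text
time_s: 6.52
position: [0.6498, 0.097, 0.1276]
tcp_rot: [[0.175, -0.004, 0.985], [-0.985, 0.0, 0.175], [-0.001, -1.0, -0.003]]
force: [-0.3, 0.5, -0.3]
opening: 0.559
```

Emit:
jog_arm([
  {"delta_pos": [0, 0, -6], "turn": 0, "fingers": 45},
  {"delta_pos": [0, 0, -11], "turn": 0, "fingers": 45},
  {"delta_pos": [0, 0, -14], "turn": 0, "fingers": 45},
  {"delta_pos": [0, 0, -14], "turn": 0, "fingers": 45},
  {"delta_pos": [0, 0, -14], "turn": 0, "fingers": 45},
])

```text
time_s: 6.93
position: [0.6509, 0.0971, 0.1153]
tcp_rot: [[0.175, -0.0, 0.985], [-0.985, 0.0, 0.175], [-0.0, -1.0, -0.0]]
force: [0.3, 0.3, -0.2]
opening: 0.562
```

```bash
python3 - <<'E'
from h import *
save('wrist','w6',(140,90,430,330),2.6)
s=read_state();print(s['time_s'],s['position'],s['force'],s['opening']*87)
E
```

```text
6.9833 [0.65113139 0.09707926 0.11557209] [ 0.88889428  0.53375089 -1.26699378] 48.92574853769004
```

View pics/w6.png

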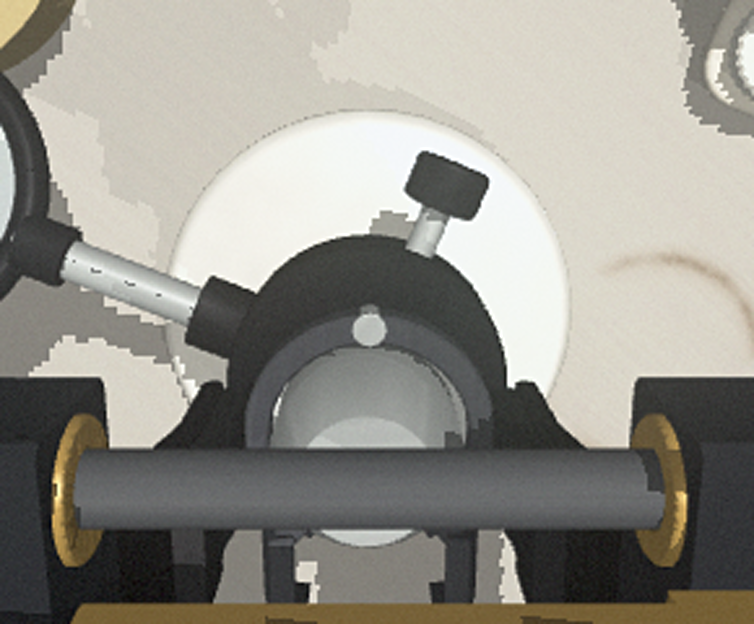

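Emit:
jog_arm([
  {"delta_pos": [0, 0, -2], "turn": 0, "fingers": 45},
  {"delta_pos": [0, 0, -2], "turn": 0, "fingers": 78},
  {"delta_pos": [0, 0, -2], "turn": 0, "fingers": 78},
  {"delta_pos": [0, 0, -2], "turn": 0, "fingers": 78},
  {"delta_pos": [0, 0, -2], "turn": 0, "fingers": 78},
  {"delta_pos": [0, 0, 10], "turn": 0, "fingers": 78},
  {"delta_pos": [0, 0, 40], "turn": 0, "fingers": 78},
  {"delta_pos": [0, 0, 75], "turn": 0, "fingers": 80},
  {"delta_pos": [-40, 10, 85], "turn": 7, "fingers": 80},
  {"delta_pos": [-75, 30, 85], "turn": 14, "fingers": 80},
  {"delta_pos": [-110, 50, 85], "turn": 14, "fingers": 80},
  {"delta_pos": [-145, 70, 85], "turn": 14, "fingers": 80},
  {"delta_pos": [-180, 90, 85], "turn": 14, "fingers": 80},
  {"delta_pos": [-210, 110, 85], "turn": 14, "fingers": 80},
  {"delta_pos": [-210, 138, 85], "turn": 14, "fingers": 80},
  {"delta_pos": [-210, 138, 85], "turn": 14, "fingers": 80},
  {"delta_pos": [-210, 138, 85], "turn": 14, "fingers": 80},
])

```text
time_s: 8.4
position: [0.4414, 0.2363, 0.2018]
tcp_rot: [[0.411, 0.003, 0.912], [-0.912, 0.001, 0.411], [0.001, -1.0, 0.003]]
force: [0.1, -0.9, -0.5]
opening: 0.799
```

```bash
python3 - <<'E'
from h import *
save('wrist','w7')
s=read_state();print(s['time_s'],s['position'],s['tcp_rot'],s['force'],s['opening']*87)
for n in('pliers_grip','pliers_tip'):
    print(n,[(np.round(d['position'],4),d['confidence']) for d in tip_of(n,'wrist')])
save('top','t7',(260,130,350,220),6);save('scene','s7',(200,120,300,220),6)
print([(np.round(d['position'],4),d['confidence']) for d in tip_of('ring_center','scene')+tip_of('ring_center','top')])
E
python3 - <<'E'
import cv2,numpy as np
cv2.imwrite('pics/c7.png',np.hstack([cv2.resize(cv2.imread('pics/'+n+'7.png'),(400,400)) for n in 'ts']))
E
```

```text
8.45 [0.44173627 0.23542859 0.201517  ] [[ 4.09399215e-01  2.34286152e-03  9.12352341e-01]
 [-9.12354998e-01  1.74262120e-04  4.09399959e-01]
 [ 8.00178960e-04 -9.99997240e-01  2.20886420e-03]] [-0.40968183 -0.28243407  0.90589566] 69.41477840592057
pliers_grip []
pliers_tip [(array([0.6001, 0.3017, 0.003 ]), 0.74)]
[(array([ 0.3375, -0.0416,  0.0027]), 0.82), (array([0.6534, 0.0928, 0.0962]), 0.65), (array([0.6534, 0.0925, 0.1011]), 0.53), (array([0.6527, 0.0946, 0.0951]), 0.65), (array([7.431e-01, 2.459e-01, 5.000e-04]), 0.58), (array([ 0.3384, -0.0406,  0.007 ]), 0.48)]
```

View pics/w7.png

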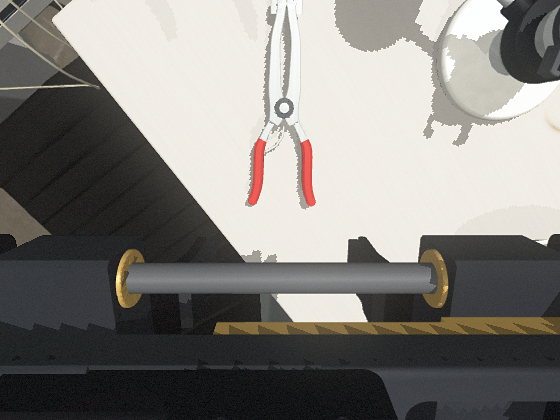

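View pics/c7.png

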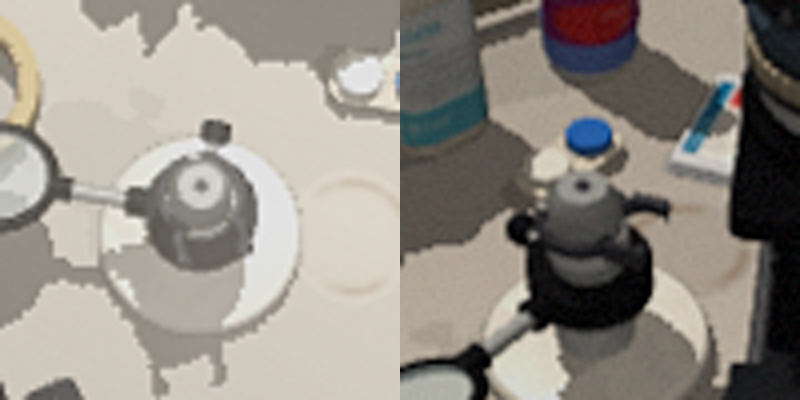

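```bash
python3 - <<'E'
from h import *
im=cv2.imread('pics/w7.png'); 
cv2.imwrite('pics/w7c.png',cv2.resize(im[0:220,200:360],None,fx=2.7,fy=2.7,interpolation=cv2.INTER_CUBIC))
hsv=cv2.cvtColor(im,cv2.COLOR_BGR2HSV)
m=((hsv[...,0]<8)|(hsv[...,0]>172))&(hsv[...,1]>130)&(hsv[...,2]>60); m[220:]=0
pv=unproj('wrist',284,107,.014)
tip=np.array([.5995,.3030,.006])
print('pivot',pv)
for v in range(140,206,8):
    xs=np.nonzero(m[v])[0]
    if len(xs): 
        a=unproj('wrist',xs.min()-.5,v,.013);b=unproj('wrist',xs.max()+.5,v,.013)
        print(v,xs.min(),xs.max(),((a+b)/2).round(4),round(np.linalg.norm(a-b)*1e3,1),'dist pivot',round(np.linalg.norm((a+b)[:2]/2-pv[:2])*1e3,1), 'yaw',np.degrees(np.arctan2(*(pv-(a+b)/2)[1::-1])))
print(np.degrees(np.arctan2(tip[1]-pv[1],tip[0]-pv[0])),np.linalg.norm(tip[:2]-pv[:2]))
print(unproj('wrist',283.5,5,.011))
E
```

```text
pivot [0.51913711 0.26689582 0.014     ]
140 257 308 [0.4899 0.2555 0.013 ] 51.7 dist pivot 31.3 yaw 21.35402571752
148 255 311 [0.483  0.2518 0.013 ] 57.0 dist pivot 39.2 yaw 22.614254862584666
156 254 311 [0.4755 0.2491 0.013 ] 58.3 dist pivot 47.1 yaw 22.240003596662355
164 253 311 [0.468  0.2463 0.013 ] 59.7 dist pivot 55.1 yaw 21.970990394754548
172 253 311 [0.4606 0.243  0.013 ] 60.1 dist pivot 63.3 yaw 22.228967402599547
180 253 311 [0.4531 0.2396 0.013 ] 60.4 dist pivot 71.5 yaw 22.430410296079938
188 252 311 [0.4452 0.2367 0.013 ] 61.8 dist pivot 79.8 yaw 22.222293663998688
196 249 313 [0.4373 0.2338 0.013 ] 67.4 dist pivot 88.3 yaw 22.05161525445156
204 250 314 [0.43   0.2293 0.013 ] 67.8 dist pivot 96.8 yaw 22.835331212742798
24.192681680816865 0.08810054665066659
[0.59998866 0.30348092 0.011     ]
```

View pics/w7c.png

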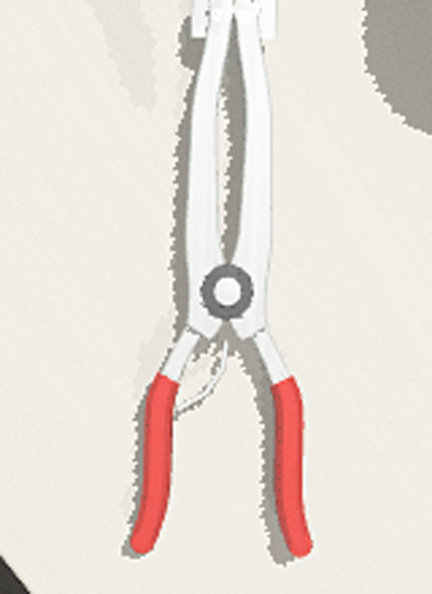

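Emit:
jog_arm([
  {"delta_pos": [27, 11, -40], "turn": -0.5, "fingers": 90},
  {"delta_pos": [27, 11, -80], "turn": -0.5, "fingers": 90},
  {"delta_pos": [27, 11, -120], "turn": -0.5, "fingers": 90},
  {"delta_pos": [27, 11, -150], "turn": -0.5, "fingers": 90},
  {"delta_pos": [27, 11, -170], "turn": -0.5, "fingers": 90},
  {"delta_pos": [27, 11, -179], "turn": -0.5, "fingers": 90},
  {"delta_pos": [27, 11, -181], "turn": -0.5, "fingers": 90},
  {"delta_pos": [27, 11, -181], "turn": -0.5, "fingers": 90},
])

```text
time_s: 9.42
position: [0.4685, 0.2459, 0.0195]
tcp_rot: [[0.399, 0.0, 0.917], [-0.917, 0.0, 0.399], [0.0, -1.0, 0.0]]
force: [0.1, -0.6, -0.3]
opening: 0.9
```

```bash
python3 - <<'E'
from h import *
save('wrist','w8',(100,0,460,270),2.2)
s=read_state();print(s['time_s'],s['position'],s['tcp_rot'][0],s['force'],s['opening']*87)
E
```

```text
9.4667 [0.46894519 0.24610069 0.02033099] [0.39966323 0.00168536 0.91666049] [-0.09908272  0.09841864  0.44477291] 78.22452109460659
```

View pics/w8.png

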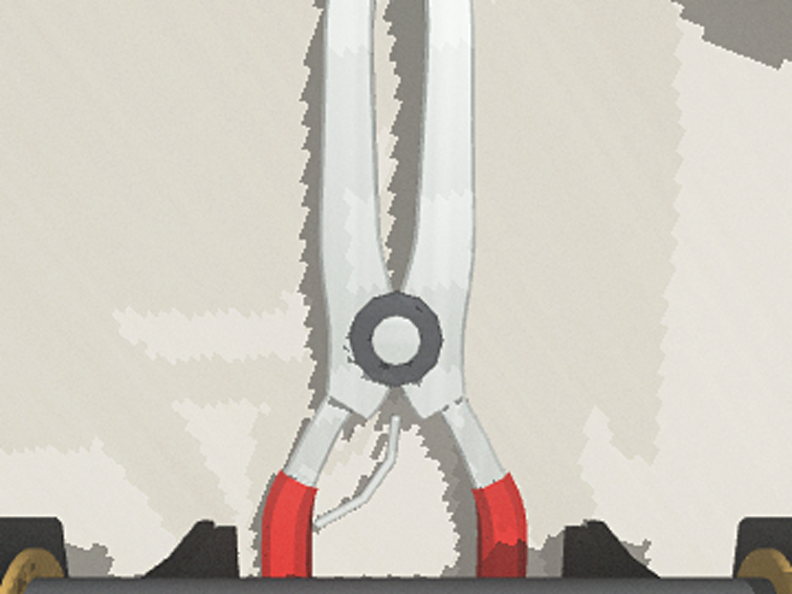

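Emit:
jog_arm([
  {"delta_pos": [0, 0, 0], "turn": 0, "fingers": 75},
  {"delta_pos": [0, 0, 0], "turn": 0, "fingers": 64},
  {"delta_pos": [0, 0, 0], "turn": 0, "fingers": 64},
  {"delta_pos": [0, 0, 0], "turn": 0, "fingers": 64},
  {"delta_pos": [0, 0, 0], "turn": 0, "fingers": 64},
  {"delta_pos": [0, 0, 0], "turn": 0, "fingers": 64},
  {"delta_pos": [0, 0, 10], "turn": 0, "fingers": 64},
  {"delta_pos": [0, 0, 25], "turn": 0, "fingers": 64},
  {"delta_pos": [0, 0, 40], "turn": 0, "fingers": 64},
  {"delta_pos": [0, 0, 40], "turn": 0, "fingers": 64},
])

```text
time_s: 10.3
position: [0.4695, 0.2466, 0.062]
tcp_rot: [[0.4, 0.005, 0.916], [-0.916, 0.001, 0.4], [0.001, -1.0, 0.005]]
force: [0.3, 0.2, -0.9]
opening: 0.645
```

```bash
python3 - <<'E'
from h import *
save('wrist','w9',(100,0,460,270),2.2);save('scene','s9',(150,170,350,330),4)
s=read_state();print(s['time_s'],s['position'],s['tcp_rot'][0],s['force'],s['moment'],s['opening']*87)
E
```

```text
10.4 [0.46834157 0.24616535 0.06013264] [0.40008248 0.00143924 0.91647801] [-0.06070885  0.34783635 -0.95854666] [-0.00465336 -0.0294411  -0.0525056 ] 55.98967755059624
```

View pics/w9.png

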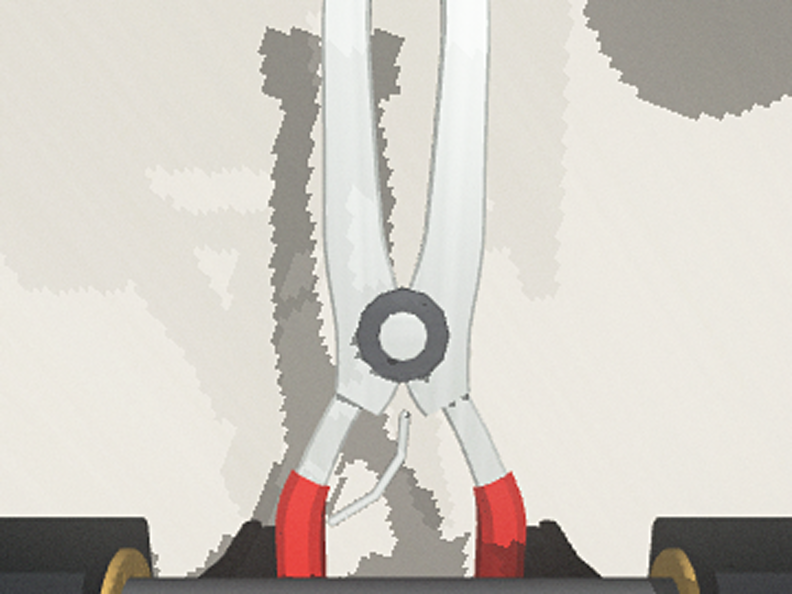

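View pics/s9.png

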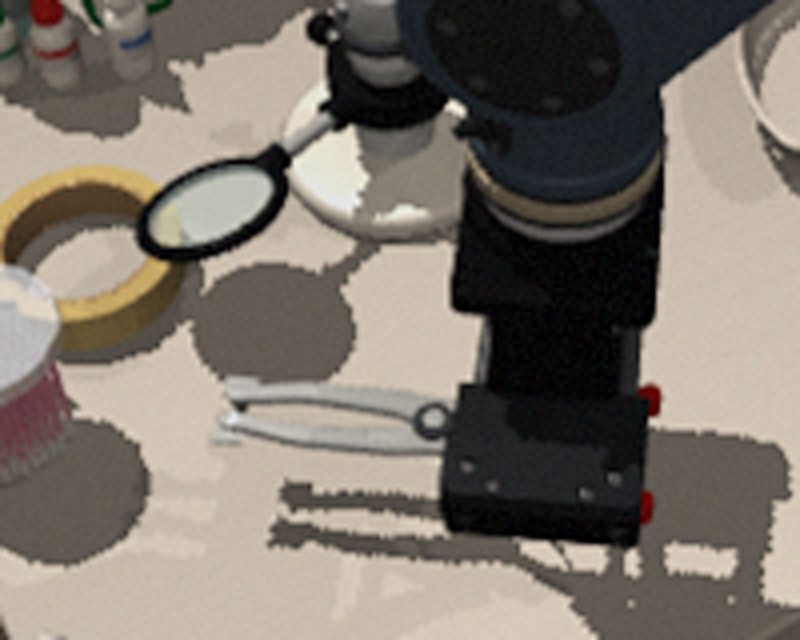

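Emit:
jog_arm([
  {"delta_pos": [0, 0, 35], "turn": 0, "fingers": 64},
  {"delta_pos": [0, 0, 70], "turn": 0, "fingers": 64},
  {"delta_pos": [0, -10, 95], "turn": -3, "fingers": 64},
  {"delta_pos": [0, -40, 95], "turn": -8, "fingers": 64},
  {"delta_pos": [0, -70, 95], "turn": -13.5, "fingers": 64},
  {"delta_pos": [0, -100, 95], "turn": -13.5, "fingers": 64},
  {"delta_pos": [5, -130, 95], "turn": -13.5, "fingers": 64},
  {"delta_pos": [10, -160, 95], "turn": -13.5, "fingers": 64},
  {"delta_pos": [14, -179, 95], "turn": -13.5, "fingers": 64},
  {"delta_pos": [14, -179, 95], "turn": -13.5, "fingers": 64},
  {"delta_pos": [14, -179, 95], "turn": -13.5, "fingers": 64},
  {"delta_pos": [14, -179, 95], "turn": -13.5, "fingers": 64},
  {"delta_pos": [14, -179, 95], "turn": -13.5, "fingers": 64},
])

```text
time_s: 11.48
position: [0.4812, 0.0681, 0.1541]
tcp_rot: [[0.176, -0.002, 0.984], [-0.984, 0.0, 0.176], [-0.001, -1.0, -0.001]]
force: [-0.6, 0.4, 0.3]
opening: 0.647
```

```bash
python3 - <<'E'
from h import *
save('wrist','w10');save('scene','s10',(170,120,370,270),4);save('top','t10',(250,120,370,220),6)
s=read_state();print(s['time_s'],s['position'],s['tcp_rot'],s['force'],s['opening']*87)
for c in ['wrist','scene','top']: print(c,[(np.round(d['position'],4),round(d['confidence'],2)) for d in tip_of('pliers_tip',c)+tip_of('ring_center',c)])
E
```

```text
11.6333 [0.48161442 0.06807412 0.15440847] [[ 1.76726665e-01 -5.18449415e-04  9.84259832e-01]
 [-9.84259941e-01  1.44287547e-04  1.76726760e-01]
 [-2.33640322e-04 -9.99999855e-01 -4.84789534e-04]] [-0.85741925 -0.93985102  0.03443853] 56.1377119490589
wrist []
scene [(array([0.6236, 0.1007, 0.1393]), 0.74), (array([0.6513, 0.0944, 0.1005]), 0.53), (array([ 0.3387, -0.0433,  0.0007]), 0.51)]
top [(array([0.6224, 0.0923, 0.1356]), 0.42), (array([0.6523, 0.0945, 0.0965]), 0.63), (array([ 0.3354, -0.0372,  0.0049]), 0.51)]
```

View pics/w10.png

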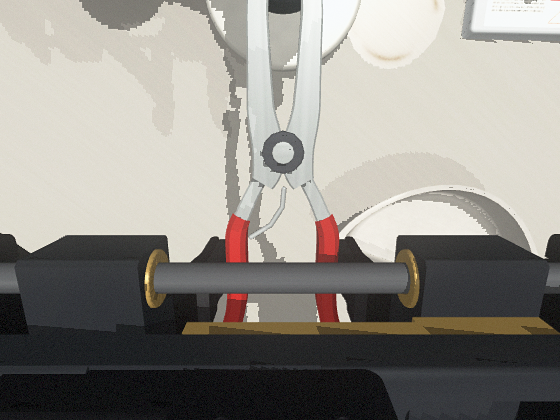

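View pics/s10.png

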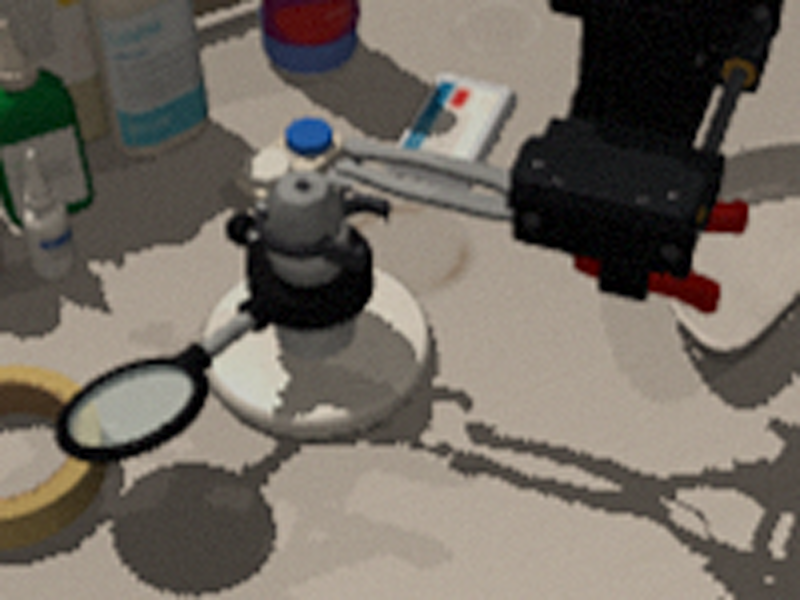

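View pics/t10.png

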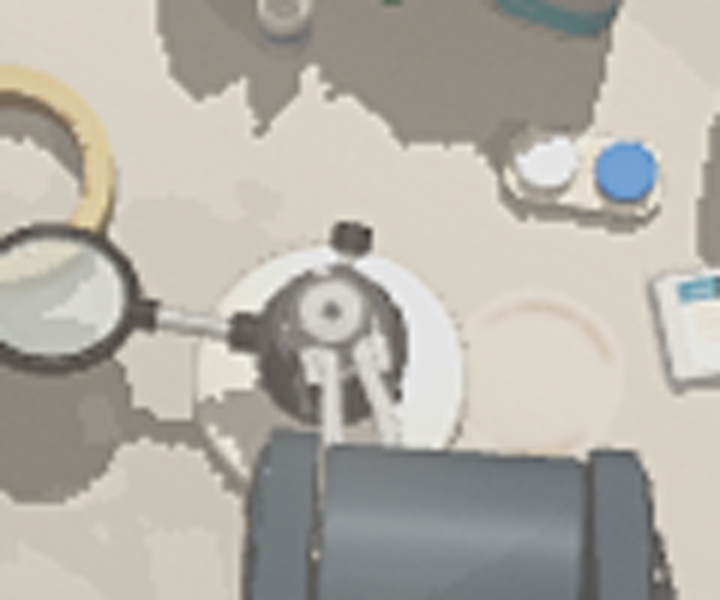

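```bash
python3 - <<'E'
from h import *
s=read_state();R=s['tcp_rot'];p=s['position']
def tl(u,v,dz):
    w=unproj('wrist',u,v,p[2]+dz); return (R.T@(w-p))[[0,2]]*1e3
print('pivot tool x,z',tl(283,152,-.006),tl(283,152,-.003))
print('jaws mid',tl(285,5,-.006))
im=cv2.imread('pics/w10.png')
cv2.imwrite('pics/w10c.png',cv2.resize(im[0:200,200:360],None,fx=3,fy=3,interpolation=cv2.INTER_CUBIC))
d=R[:,2]
for z in(-.0098,-.004): 
    tip=p+d*.1444; tip=tip+np.array([0,0,z]); q=np.array(proj('top',tip)); print('tip in t10',(q-[250,120])*6, 'scene',(np.array(proj('scene',tip))-[170,120])*4)
q=np.array(proj('top',[.6519,.0973,.122]));print('spigot top t10',(q-[250,120])*6,(np.array(proj('scene',[.6519,.0973,.122]))-[170,120])*4)
E
```

```text
pivot tool x,z [-8.50037405e-03  5.56777019e+01] [-2.05045844e-02  5.59214526e+01]
jaws mid [  0.77286142 115.20848478]
tip in t10 [341.30159552 355.63532801] scene [352.34580623 161.59866826]
tip in t10 [341.4060187  352.08798803] scene [351.77585319 152.49500459]
spigot top t10 [327.81616622 304.27457876] [301.62908748 183.7341766 ]
```

View pics/w10c.png

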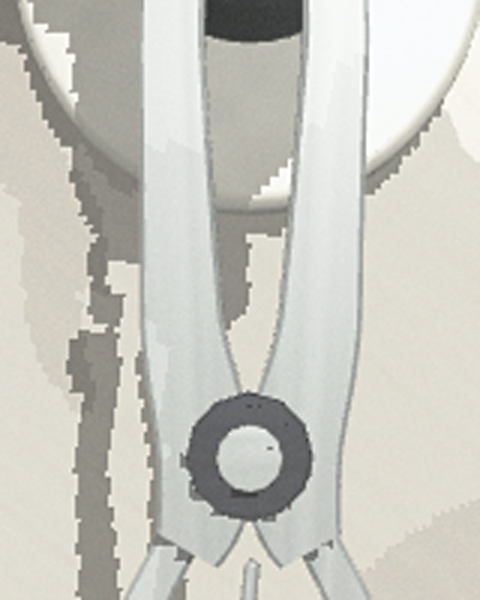

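Emit:
jog_arm([
  {"delta_pos": [0, 0, -10], "turn": 0, "fingers": 64},
  {"delta_pos": [0, 0, -20], "turn": 0, "fingers": 64},
  {"delta_pos": [0, 0, -26], "turn": 0, "fingers": 64},
  {"delta_pos": [0, 0, -26], "turn": 0, "fingers": 64},
  {"delta_pos": [0, 0, -26], "turn": 0, "fingers": 64},
])

```text
time_s: 12.35
position: [0.4818, 0.0671, 0.1283]
tcp_rot: [[0.175, -0.001, 0.985], [-0.985, 0.0, 0.175], [-0.0, -1.0, -0.001]]
force: [0.4, 0.3, -0.7]
opening: 0.647
```

```bash
python3 - <<'E'
from h import *
save('scene','s11',(215,145,275,190),10);save('top','t11',(280,155,330,200),12)
s=read_state();print(s['time_s'],s['position'],s['tcp_rot'][:,2],s['force'],s['opening']*87)
E
```

```text
12.45 [0.4823442  0.06703656 0.12884024] [9.84573707e-01 1.74969177e-01 6.33780907e-04] [ 1.53111139 -0.65902345 -0.21230307] 55.7940030504034
```

View pics/s11.png

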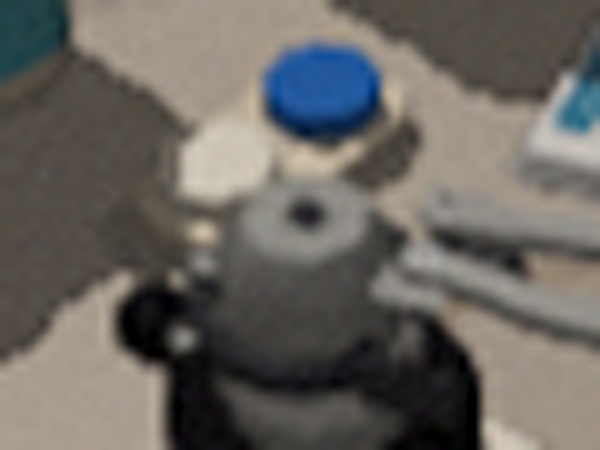

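View pics/t11.png

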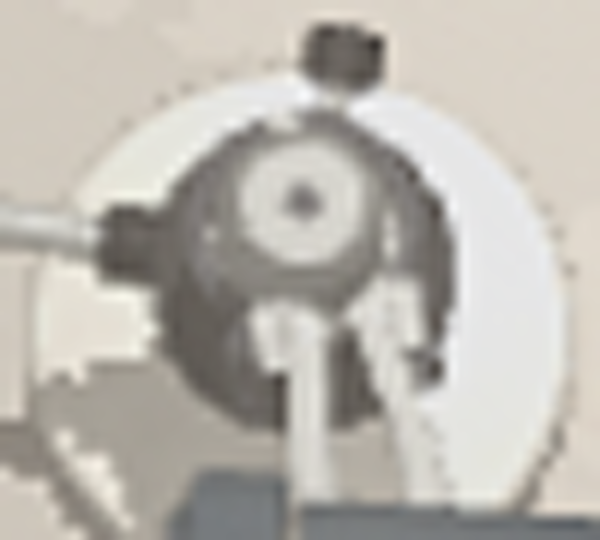

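```bash
python3 - <<'E'
from h import *
im=cv2.imread('pics/t11.png')
bias=np.array([0,0.])
q=np.array(proj('top',[.6519,.0973,.122])); meas=np.array([302,200])/12+[280,155]; bias=meas-q; print('bias px',bias)
s=read_state();p=s['position'];d=s['tcp_rot'][:,2];l=np.array([-d[1],d[0],0])
a=np.radians(10);D=np.array([np.cos(a),np.sin(a),0]);L=np.array([-np.sin(a),np.cos(a),0])
def dot(P,c):
    q=(np.array(proj('top',P))+bias-[280,155])*12; cv2.circle(im,(int(q[0]),int(q[1])),3,c,-1)
ax=np.array([.6519,.0973,0])
for x,y in [(-.021,.016),(-.035,.016),(-.039,.016),(-.021,-.016),(-.035,-.016),(-.039,-.016)]:
    dot(ax+D*x+L*y+[0,0,.106],(0,0,255))
for sg in(-1,1):
    w=p+d*.1455+l*(sg*.0062-.0011); w[2]=p[2]-.0098-.005+.01; dot(w,(0,255,0))
cv2.imwrite('pics/t11b.png',im)
E
```

```text
bias px [0.53063896 0.95423687]
```

View pics/t11b.png

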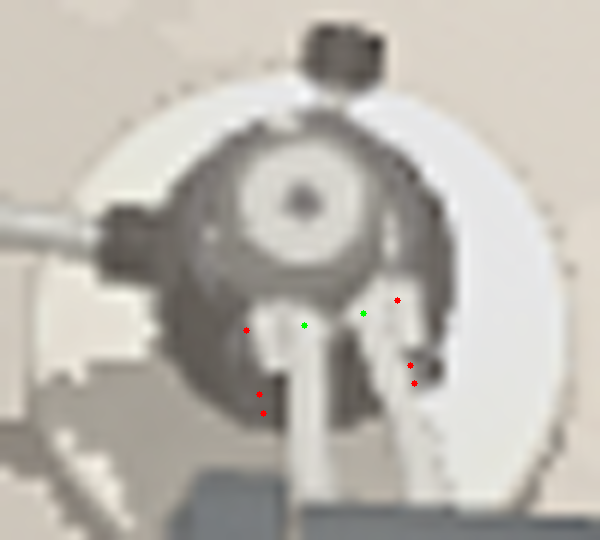

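Emit:
jog_arm([
  {"delta_pos": [-1.2, 0, -3], "turn": 0, "fingers": 64},
  {"delta_pos": [-1.2, 0, -6], "turn": 0, "fingers": 64},
  {"delta_pos": [-1.2, 0, -9], "turn": 0, "fingers": 64},
  {"delta_pos": [-1.2, 0, -12], "turn": 0, "fingers": 64},
  {"delta_pos": [-1.2, 0, -12], "turn": 0, "fingers": 64},
])

```text
time_s: 12.87
position: [0.4804, 0.0671, 0.116]
tcp_rot: [[0.175, -0.001, 0.985], [-0.985, 0.0, 0.175], [-0.0, -1.0, -0.001]]
force: [0.0, 0.1, -0.6]
opening: 0.644
```

```bash
python3 - <<'E'
from h import *
save('scene','s12',(215,145,275,190),10);save('top','t12',(280,155,330,200),12)
s=read_state();print(s['time_s'],s['position'],s['tcp_rot'][:,2],s['force'],s['moment'],s['opening']*87)
E
```

```text
12.9667 [0.48070747 0.06707487 0.11633405] [ 9.84570557e-01  1.74987471e-01 -4.51893497e-04] [-0.58835077 -0.93044565 -0.62027204] [ 0.03789813 -0.00463716  0.035381  ] 56.29164507097327
```

View pics/s12.png

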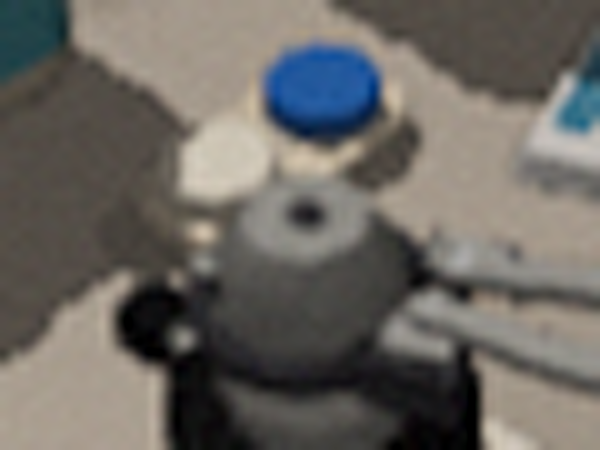

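View pics/t12.png

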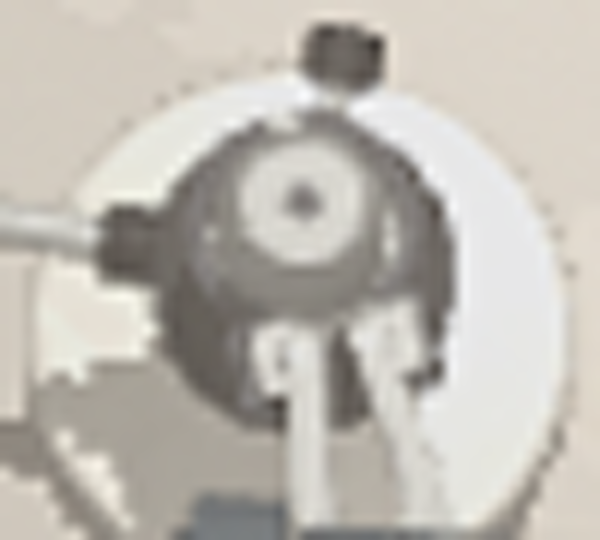

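Emit:
jog_arm([
  {"delta_pos": [0, 0, -1], "turn": 0, "fingers": 64},
  {"delta_pos": [0, 0, -1.5], "turn": 0, "fingers": 60},
  {"delta_pos": [0, 0, -1.5], "turn": 0, "fingers": 57},
  {"delta_pos": [0, 0, -1.5], "turn": 0, "fingers": 54},
  {"delta_pos": [0, 0, -1.5], "turn": 0, "fingers": 51},
  {"delta_pos": [0, 0, -1.5], "turn": 0, "fingers": 48},
  {"delta_pos": [0, 0, -1.5], "turn": 0, "fingers": 48},
  {"delta_pos": [0, 0, -1.5], "turn": 0, "fingers": 48},
])

```text
time_s: 13.63
position: [0.481, 0.067, 0.1151]
tcp_rot: [[0.175, 0.0, 0.985], [-0.985, 0.0, 0.175], [0.0, -1.0, 0.0]]
force: [0.0, -0.4, -0.8]
opening: 0.49
```

```bash
python3 - <<'E'
from h import *
save('scene','s13',(215,145,275,190),10);save('top','t13',(280,155,330,200),12)
s=read_state();print(s['time_s'],s['position'],s['tcp_rot'][:,2],s['force'],s['moment'],s['opening']*87)
E
```

```text
13.7333 [0.48101815 0.06704327 0.11511023] [9.84570968e-01 1.74985109e-01 4.70044250e-04] [ 1.22448021 -0.06002142 -1.06164572] [ 0.04706876 -0.0549997  -0.04303825] 42.49363647747268
```

View pics/s13.png

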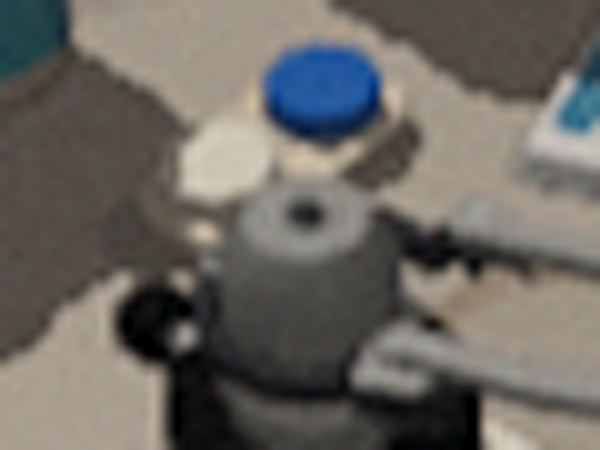

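View pics/t13.png

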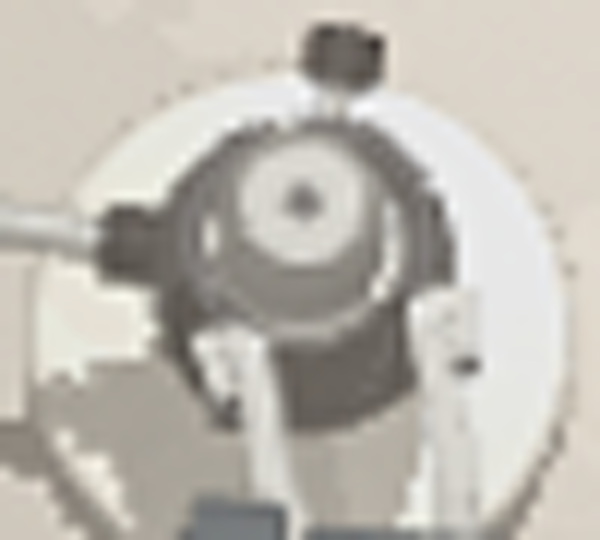

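Emit:
jog_arm([
  {"delta_pos": [0, 0, 0], "turn": 0, "fingers": 45},
  {"delta_pos": [0, 0, 0], "turn": 0, "fingers": 42},
  {"delta_pos": [0, 0, 0], "turn": 0, "fingers": 39},
  {"delta_pos": [0, 0, 0], "turn": 0, "fingers": 36},
  {"delta_pos": [0, 0, 0], "turn": 0, "fingers": 34},
  {"delta_pos": [0, 0, 0], "turn": 0, "fingers": 34},
  {"delta_pos": [0, 0, 0], "turn": 0, "fingers": 34},
  {"delta_pos": [0, 0, 0], "turn": 0, "fingers": 34},
])

```text
time_s: 14.4
position: [0.4806, 0.0671, 0.115]
tcp_rot: [[0.175, -0.0, 0.985], [-0.985, -0.0, 0.175], [-0.0, -1.0, -0.0]]
force: [0.9, 0.2, -1.2]
opening: 0.347
```

```bash
python3 - <<'E'
from h import *
save('scene','s14',(215,145,275,190),10);save('top','t14',(280,155,330,200),12)
s=read_state();print(s['time_s'],s['position'],s['tcp_rot'][:,2],s['force'],s['moment'],s['opening']*87)
E
```

```text
14.5 [0.48062208 0.06703478 0.11499763] [ 9.84571569e-01  1.74981824e-01 -4.31034043e-04] [ 1.27908556 -1.21998881 -0.37022883] [ 0.01977005 -0.12601398 -0.03759635] 30.692603652471288
```

View pics/s14.png

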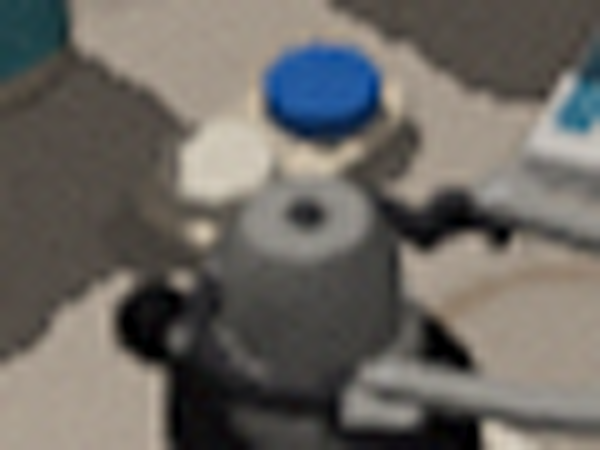

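View pics/t14.png

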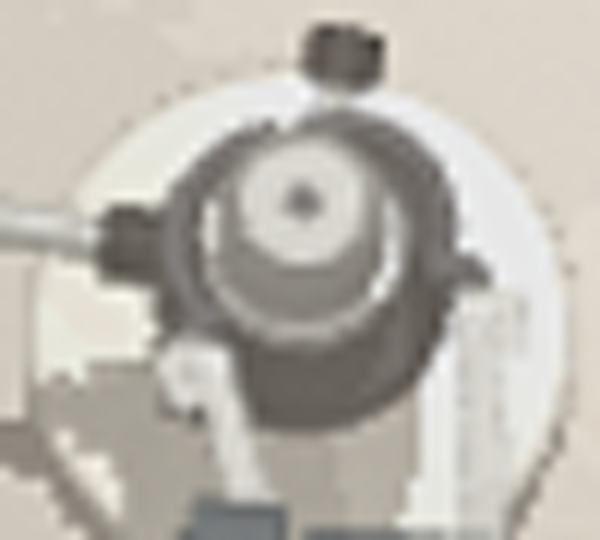

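Emit:
jog_arm([
  {"delta_pos": [2, 0.4, 0], "turn": 0, "fingers": 34},
  {"delta_pos": [4, 0.7, 0], "turn": 0, "fingers": 34},
  {"delta_pos": [5, 0.9, 0], "turn": 0, "fingers": 34},
  {"delta_pos": [5, 0.9, 0], "turn": 0, "fingers": 34},
  {"delta_pos": [5, 0.9, 0], "turn": 0, "fingers": 34},
])

```text
time_s: 14.92
position: [0.4856, 0.068, 0.1149]
tcp_rot: [[0.175, -0.001, 0.985], [-0.985, 0.0, 0.175], [-0.0, -1.0, -0.001]]
force: [0.5, 0.3, -0.4]
opening: 0.35
```

```bash
python3 - <<'E'
from h import *
save('scene','s15',(215,145,275,190),10);save('top','t15',(280,155,330,200),12)
s=read_state();print(s['time_s'],s['position'],s['tcp_rot'][:,2],s['force'],s['moment'],s['opening']*87)
E
```

```text
15.0167 [0.48558306 0.06798416 0.11495208] [ 9.84550061e-01  1.75102478e-01 -5.47674179e-04] [-0.32049968 -0.30108838 -1.50555911] [-0.00903532  0.02959569  0.05013362] 30.00588548895784
```

View pics/s15.png

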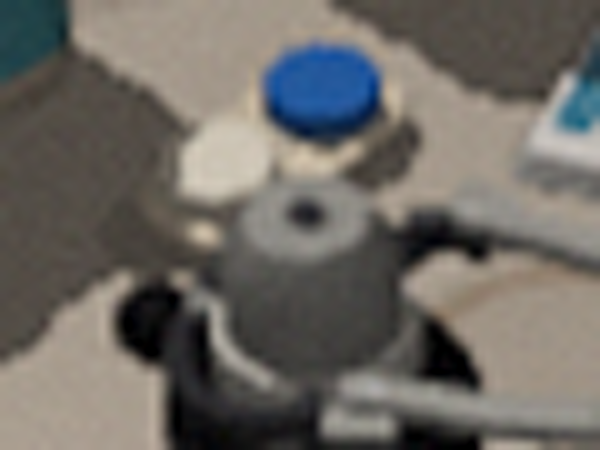

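View pics/t15.png

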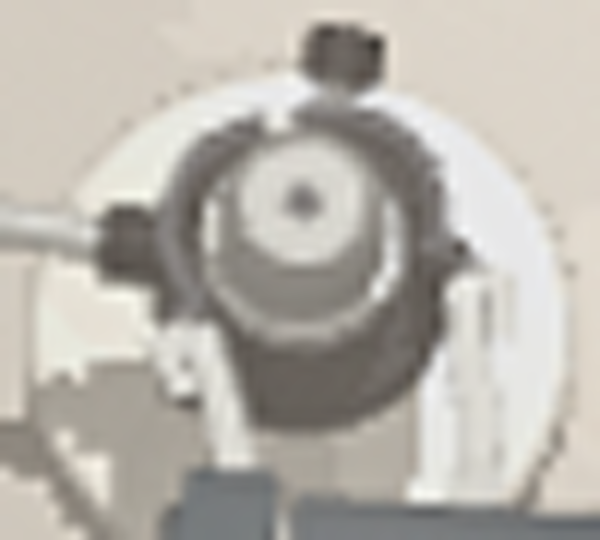

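Emit:
jog_arm([
  {"delta_pos": [0, 0, -2], "turn": 0, "fingers": 34},
  {"delta_pos": [0, 0, -4], "turn": 0, "fingers": 34},
  {"delta_pos": [0, 0, -6], "turn": 0, "fingers": 34},
  {"delta_pos": [0, 0, -8], "turn": 0, "fingers": 34},
  {"delta_pos": [0, 0, -8], "turn": 0, "fingers": 34},
])

```text
time_s: 15.43
position: [0.4855, 0.068, 0.1066]
tcp_rot: [[0.175, -0.001, 0.985], [-0.985, 0.0, 0.175], [-0.0, -1.0, -0.001]]
force: [-0.2, 0.0, -1.6]
opening: 0.352
```

```bash
python3 - <<'E'
from h import *
save('scene','s16',(215,145,275,190),10);save('top','t16',(280,155,330,200),12)
s=read_state();print(s['time_s'],s['position'],s['tcp_rot'][:,2],s['force'],s['moment'],s['opening']*87)
E
```

```text
15.5333 [0.48571153 0.06793959 0.10688021] [ 9.84573295e-01  1.74972238e-01 -3.78497315e-04] [-0.12051138 -0.84517831 -1.66538454] [ 0.05170371  0.10952757 -0.02122793] 30.68795434398995
```

View pics/s16.png

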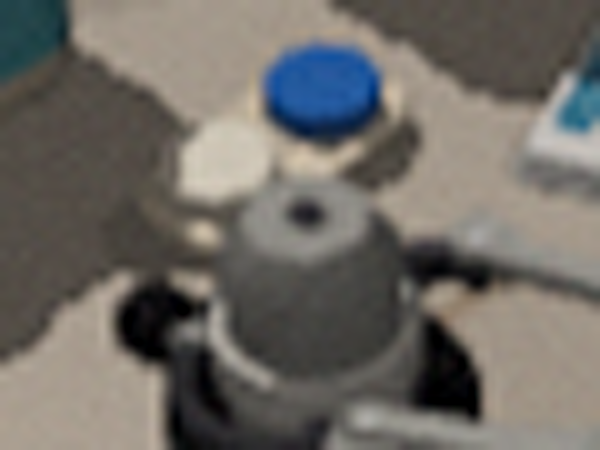

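View pics/t16.png

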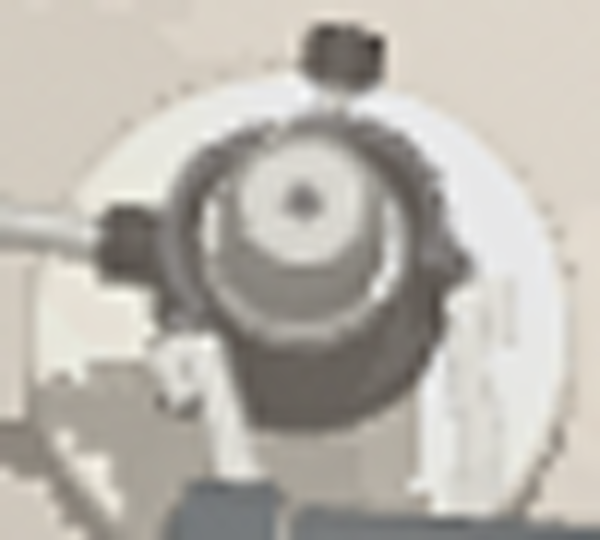

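Emit:
jog_arm([
  {"delta_pos": [0, 0, -3], "turn": 0, "fingers": 34},
  {"delta_pos": [0, 0, -6], "turn": 0, "fingers": 34},
  {"delta_pos": [0, 0, -9], "turn": 0, "fingers": 34},
  {"delta_pos": [0, 0, -12], "turn": 0, "fingers": 34},
  {"delta_pos": [0, 0, -13.5], "turn": 0, "fingers": 34},
  {"delta_pos": [0, 0, -13.5], "turn": 0, "fingers": 34},
])

```text
time_s: 16.03
position: [0.4856, 0.068, 0.0931]
tcp_rot: [[0.175, -0.001, 0.985], [-0.985, 0.0, 0.175], [-0.0, -1.0, -0.001]]
force: [-1.2, -0.7, -0.6]
opening: 0.349
```

```bash
python3 - <<'E'
from h import *
save('scene','s17',(215,145,275,190),10);save('top','t17',(280,155,330,200),12)
s=read_state();print(s['time_s'],s['position'],s['tcp_rot'][:,2],s['force'],s['moment'],s['opening']*87)
E
```

```text
16.1333 [0.48577964 0.0679594  0.09343597] [ 9.84570964e-01  1.74985628e-01 -2.17597189e-04] [ 0.641496   -0.31575891 -0.44385629] [ 0.02228071  0.05611395 -0.02751797] 30.301286665364383
```

View pics/s17.png

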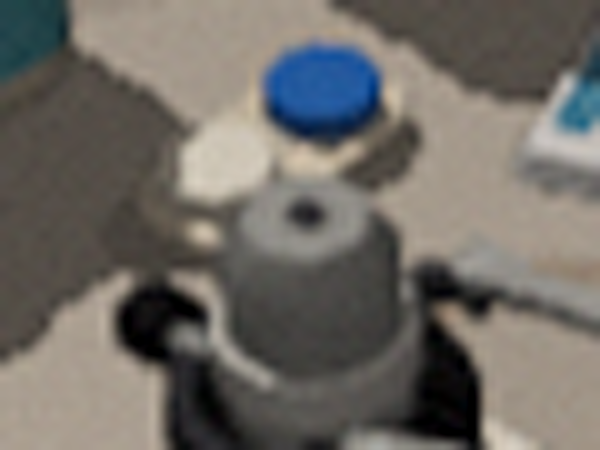

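View pics/t17.png

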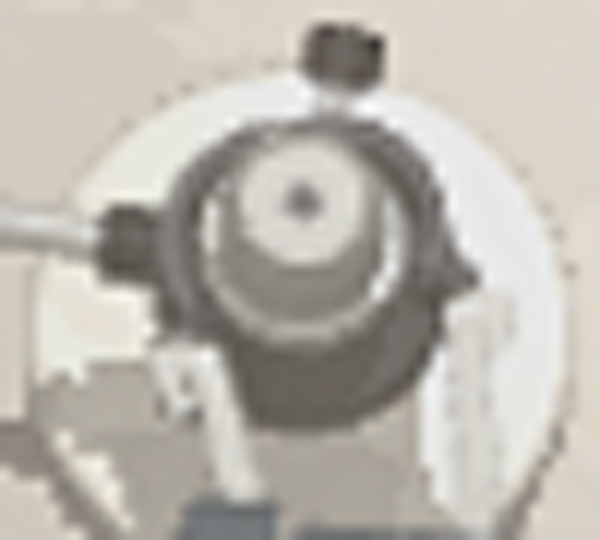

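Emit:
jog_arm([
  {"delta_pos": [-1, -0.2, -0.5], "turn": 0, "fingers": 34},
  {"delta_pos": [-3, -0.5, -0.5], "turn": 0, "fingers": 36},
  {"delta_pos": [-4, -0.7, -0.5], "turn": 0, "fingers": 40},
  {"delta_pos": [-4, -0.7, -0.5], "turn": 0, "fingers": 45},
  {"delta_pos": [-4, -0.7, -0.5], "turn": 0, "fingers": 50},
  {"delta_pos": [-4, -0.7, -0.5], "turn": 0, "fingers": 55},
  {"delta_pos": [-4, -0.7, -0.5], "turn": 0, "fingers": 60},
  {"delta_pos": [-4, -0.7, -0.5], "turn": 0, "fingers": 63},
  {"delta_pos": [-4, -0.7, -0.5], "turn": 0, "fingers": 63},
  {"delta_pos": [-4, -0.7, -0.5], "turn": 0, "fingers": 63},
  {"delta_pos": [-4, -0.7, -0.5], "turn": 0, "fingers": 63},
])

```text
time_s: 17.05
position: [0.4812, 0.0674, 0.0929]
tcp_rot: [[0.175, -0.001, 0.984], [-0.984, 0.0, 0.175], [-0.0, -1.0, -0.001]]
force: [-0.7, 0.5, -0.8]
opening: 0.626
```

```bash
python3 - <<'E'
from h import *
save('scene','s18',(215,145,275,190),10);save('top','t18',(280,155,330,200),12)
s=read_state();print(s['time_s'],s['position'],s['tcp_rot'][:,2],s['force'],s['moment'],s['opening']*87)
E
```

```text
17.15 [0.48118833 0.06737584 0.09293518] [ 0.98450471  0.17535342 -0.00128289] [-2.07108491  1.54595081 -0.286513  ] [0.20702396 0.3553102  0.20059299] 54.98299882323069
```

View pics/s18.png

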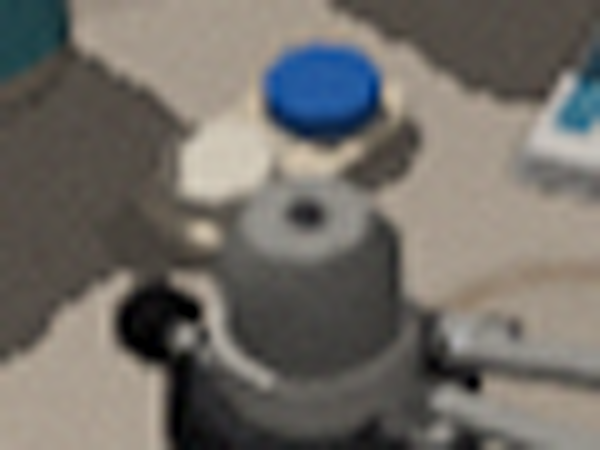

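View pics/t18.png

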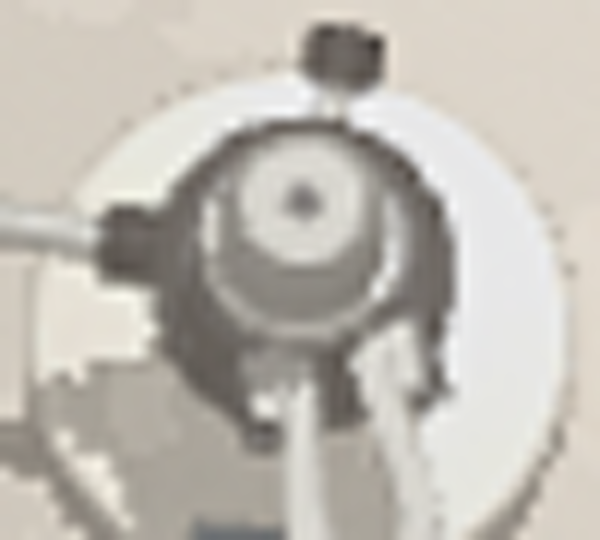

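Emit:
jog_arm([
  {"delta_pos": [-2, -0.3, 0], "turn": 0, "fingers": 64},
  {"delta_pos": [-4, -0.7, 0], "turn": 0, "fingers": 64},
  {"delta_pos": [-4, -0.7, 0], "turn": 0, "fingers": 64},
])

```text
time_s: 17.4
position: [0.478, 0.0664, 0.0932]
tcp_rot: [[0.174, 0.001, 0.985], [-0.985, -0.0, 0.174], [0.0, -1.0, 0.001]]
force: [0.4, -0.1, -0.9]
opening: 0.637
```

```bash
python3 - <<'E'
from h import *
save('scene','s19',(215,145,275,190),10);save('top','t19',(280,155,330,200),12)
s=read_state();print(s['time_s'],s['position'],s['tcp_rot'][:,2],s['force'],s['moment'],s['opening']*87)
E
```

```text
17.5 [0.47833135 0.06638186 0.09320776] [0.98465504 0.17450794 0.00119295] [ 0.38218593 -1.21943852 -0.73758206] [ 0.01702929 -0.04789899  0.01841435] 55.749145925126896
```

View pics/t19.png

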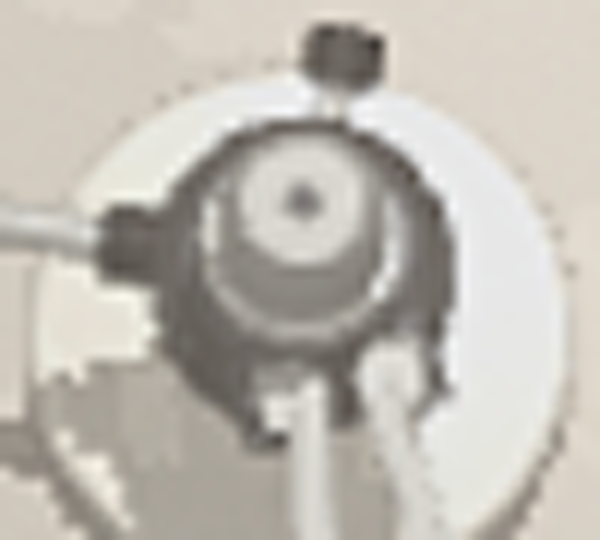

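View pics/s19.png

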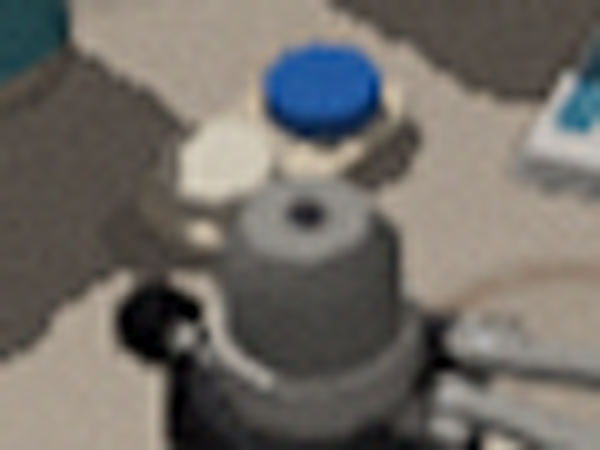

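Emit:
jog_arm([
  {"delta_pos": [0, 0, 2], "turn": 0, "fingers": 64},
  {"delta_pos": [0, 0, 4], "turn": 0, "fingers": 64},
  {"delta_pos": [0, 0, 7], "turn": 0, "fingers": 64},
  {"delta_pos": [0, 0, 11], "turn": 0, "fingers": 64},
])

```text
time_s: 17.83
position: [0.4778, 0.0665, 0.1043]
tcp_rot: [[0.175, -0.0, 0.985], [-0.985, -0.0, 0.175], [-0.0, -1.0, -0.0]]
force: [-0.6, 0.9, -0.6]
opening: 0.642
```

Emit:
jog_arm([
  {"delta_pos": [0, 0, 6], "turn": 0, "fingers": 64},
  {"delta_pos": [0, 0, 14], "turn": 0, "fingers": 64},
  {"delta_pos": [0, 0, 26], "turn": 0, "fingers": 64},
  {"delta_pos": [-5, 0, 50], "turn": 0, "fingers": 64},
  {"delta_pos": [-10, 0, 50], "turn": 0, "fingers": 64},
])

```text
time_s: 18.25
position: [0.4704, 0.0664, 0.1576]
tcp_rot: [[0.175, 0.008, 0.985], [-0.985, -0.001, 0.175], [0.002, -1.0, 0.008]]
force: [1.3, 0.4, -0.2]
opening: 0.648
```

```bash
python3 - <<'E'
from h import *
save('scene','s20',(200,120,300,195),8);save('top','t20',(270,130,350,190),10)
s=read_state();print(s['time_s'],s['position'],s['tcp_rot'][:,2],s['force'],s['moment'],s['opening']*87)
for c in('scene','top'):print([(np.round(d['position'],4),round(d['confidence'],2)) for d in tip_of('ring_center',c)])
E
```

```text
18.35 [0.46729338 0.06667998 0.15507742] [0.98453598 0.17517789 0.00126726] [ 0.17796175  1.25950979 -1.18157836] [0.0235391  0.02640931 0.02051758] 55.58883066435421
[(array([ 0.3333, -0.0431,  0.0027]), 0.69), (array([0.6518, 0.0964, 0.0778]), 0.54)]
[(array([0.6502, 0.0948, 0.0727]), 0.66), (array([ 0.3339, -0.0389,  0.0078]), 0.53)]
```

View pics/t20.png

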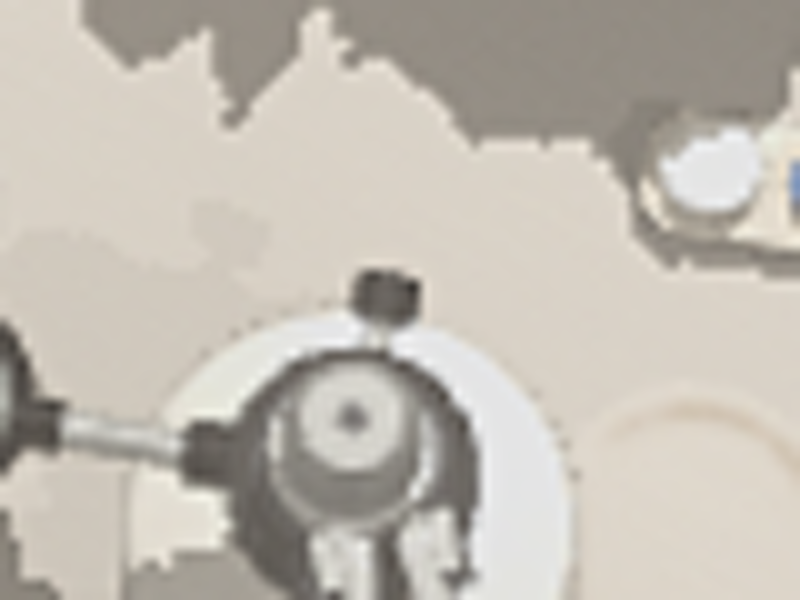

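View pics/s20.png

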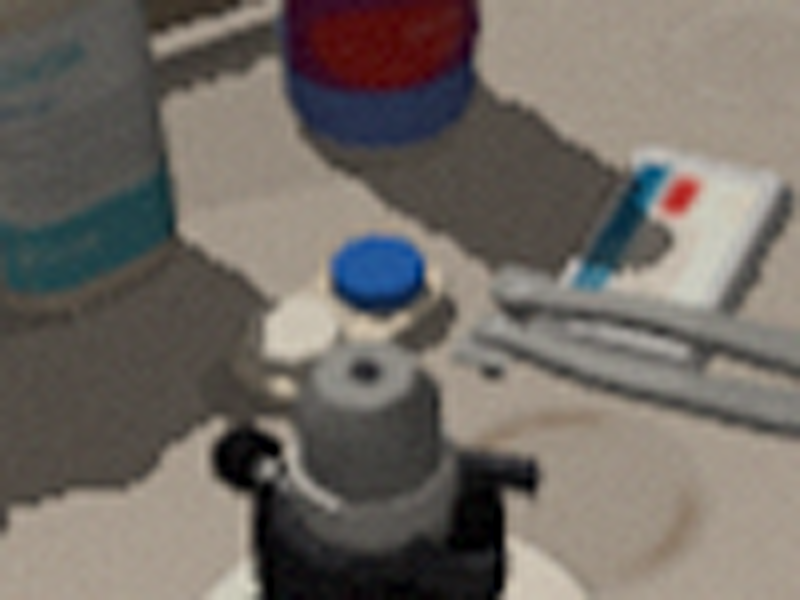

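Emit:
jog_arm([
  {"delta_pos": [0, 40, 0], "turn": 0, "fingers": 64},
  {"delta_pos": [0, 80, 0], "turn": 4, "fingers": 64},
  {"delta_pos": [0, 120, 0], "turn": 9, "fingers": 64},
  {"delta_pos": [1, 155, 0], "turn": 13.5, "fingers": 64},
  {"delta_pos": [1, 179.5, 0], "turn": 13.5, "fingers": 64},
  {"delta_pos": [1, 179.5, -20], "turn": 13.5, "fingers": 64},
  {"delta_pos": [1, 179.5, -55], "turn": 13.5, "fingers": 64},
  {"delta_pos": [1, 179.5, -90], "turn": 13.5, "fingers": 64},
  {"delta_pos": [1, 179.5, -115], "turn": 13.5, "fingers": 64},
  {"delta_pos": [1, 179.5, -125], "turn": 13.5, "fingers": 64},
  {"delta_pos": [1, 179.5, -129], "turn": 13.5, "fingers": 64},
  {"delta_pos": [1, 179.5, -129], "turn": 13.5, "fingers": 64},
])

```text
time_s: 19.45
position: [0.4685, 0.2459, 0.0241]
tcp_rot: [[0.4, -0.002, 0.917], [-0.917, -0.001, 0.4], [-0.0, -1.0, -0.002]]
force: [0.1, -0.3, -0.3]
opening: 0.642
```

```bash
python3 - <<'E'
from h import *
save('scene','s21',(150,170,350,330),4)
s=read_state();print(s['time_s'],s['position'],s['tcp_rot'][:,2],s['force'],s['moment'],s['opening']*87)
E
```

```text
19.5 [0.46925537 0.24607662 0.02516393] [9.16601995e-01 3.99800829e-01 2.82302933e-04] [ 0.08902874 -0.92481287 -0.92439195] [ 0.02607605  0.021529   -0.02917476] 55.96958402250487
```

View pics/s21.png

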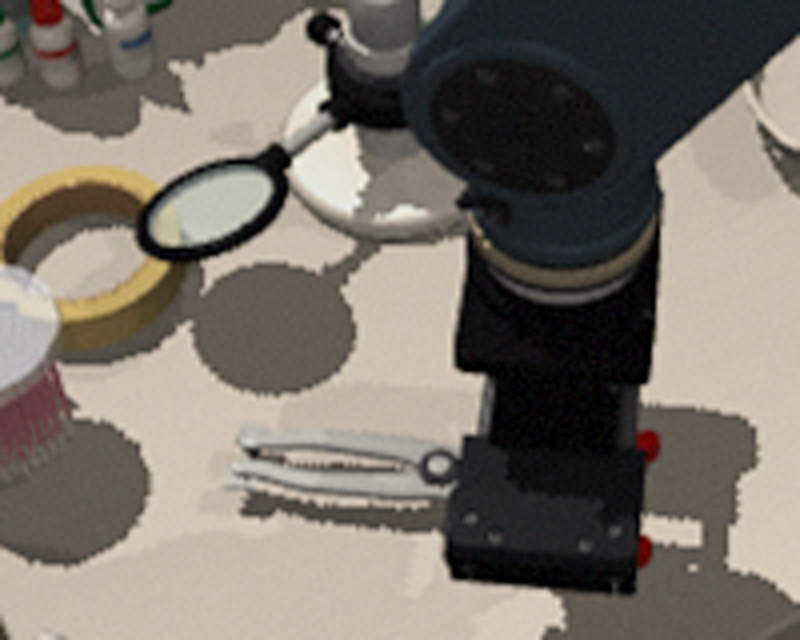

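Now I lower the last 4 mm, open the fingers and lift away.

Emit:
jog_arm([
  {"delta_pos": [0, 0, -2], "turn": 0, "fingers": 64},
  {"delta_pos": [0, 0, -4], "turn": 0, "fingers": 64},
  {"delta_pos": [0, 0, -4.5], "turn": 0, "fingers": 64},
  {"delta_pos": [0, 0, -4.5], "turn": 0, "fingers": 64},
  {"delta_pos": [0, 0, -4.5], "turn": 0, "fingers": 72},
  {"delta_pos": [0, 0, -4.5], "turn": 0, "fingers": 85},
  {"delta_pos": [0, 0, -4.5], "turn": 0, "fingers": 92},
  {"delta_pos": [0, 0, -4.5], "turn": 0, "fingers": 92},
  {"delta_pos": [0, 0, -4.5], "turn": 0, "fingers": 92},
  {"delta_pos": [0, 0, 10], "turn": 0, "fingers": 92},
  {"delta_pos": [0, 0, 40], "turn": 0, "fingers": 92},
  {"delta_pos": [0, 0, 80], "turn": 0, "fingers": 92},
  {"delta_pos": [-15, -40, 120], "turn": 0, "fingers": 92},
  {"delta_pos": [-30, -80, 160], "turn": 0, "fingers": 92},
  {"delta_pos": [-30, -120, 180], "turn": 0, "fingers": 92},
  {"delta_pos": [-30, -150, 180], "turn": 0, "fingers": 92},
  {"delta_pos": [-30, -150, 180], "turn": 0, "fingers": 92},
])

```text
time_s: 20.92
position: [0.439, 0.0934, 0.2072]
tcp_rot: [[0.399, 0.004, 0.917], [-0.917, -0.001, 0.399], [0.003, -1.0, 0.003]]
force: [-0.2, 1.2, -0.3]
opening: 0.917
```

```bash
python3 - <<'E'
from h import *
save('scene','s22');save('top','t22')
s=read_state();print(s['time_s'],s['position'],s['force'],s['opening']*87)
for n in['ring_center','pliers_grip','pliers_tip','groove','cotton_buds','tape_roll','gauze_pack']:
  for c in('scene','top'):print(n,c,[(np.round(d['position'],4).tolist(),round(d['confidence'],2)) for d in tip_of(n,c)])
a=cv2.imread('pics/s22.png');b=cv2.imread('pics/t22.png')
cv2.imwrite('pics/c22.png',np.hstack([cv2.resize(a[140:200,215:285],(400,343),interpolation=cv2.INTER_CUBIC),cv2.resize(b[140:200,270:340],(400,343),interpolation=cv2.INTER_CUBIC)]))
E
```

```text
21.0167 [0.43946455 0.09366432 0.20658251] [ 0.68425497 -0.18493383  0.52220523] 79.88234695621716
ring_center scene [([0.6514, 0.0974, 0.0761], 0.61), ([0.3352, -0.0418, 0.0008], 0.49)]
ring_center top [([0.6504, 0.0953, 0.072], 0.63), ([0.3354, -0.0397, 0.0057], 0.59)]
pliers_grip scene [([0.4714, 0.2376, 0.004], 0.73)]
pliers_grip top [([0.4652, 0.2455, 0.0111], 0.83)]
pliers_tip scene [([0.6016, 0.3076, 0.0016], 0.96)]
pliers_tip top [([0.5979, 0.302, 0.0032], 0.67), ([0.7132, 0.3412, -0.0017], 0.21)]
groove scene [([0.6532, 0.0973, 0.0749], 0.94)]
groove top [([0.6519, 0.0951, 0.0727], 0.68)]
cotton_buds scene [([0.6517, 0.0983, 0.0979], 0.74), ([0.7123, 0.3369, 0.0025], 0.64)]
cotton_buds top [([0.7123, 0.3398, -0.0008], 0.59)]
tape_roll scene [([0.7452, 0.2453, -0.0011], 0.68)]
tape_roll top [([0.7432, 0.2442, -0.0006], 0.71)]
gauze_pack scene [([0.6746, -0.0971, 0.001], 0.96)]
gauze_pack top []
```

View pics/s22.png

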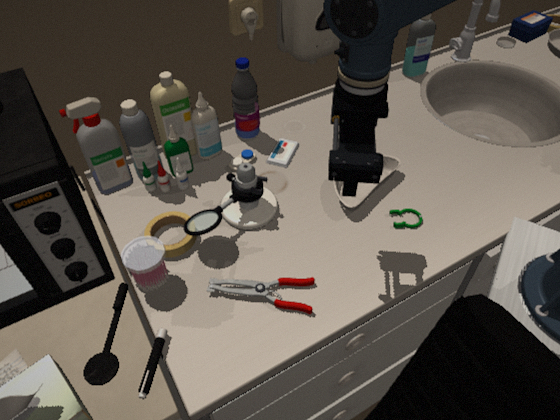

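View pics/c22.png

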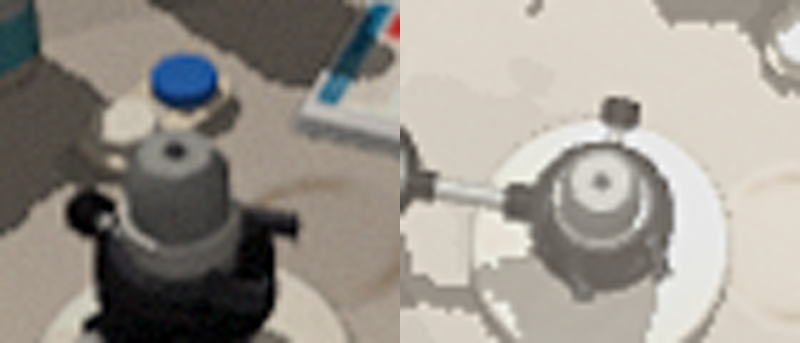

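Emit:
jog_arm([
  {"delta_pos": [40, -5, 0], "turn": -7, "fingers": 92},
  {"delta_pos": [75, -8, 0], "turn": -13.5, "fingers": 92},
  {"delta_pos": [105, -11, 0], "turn": -13.5, "fingers": 92},
  {"delta_pos": [105, -11, 0], "turn": -13.5, "fingers": 92},
  {"delta_pos": [105, -11, 0], "turn": -13.5, "fingers": 92},
  {"delta_pos": [105, -11, 0], "turn": -13.5, "fingers": 92},
])

```text
time_s: 22.22
position: [0.5426, 0.0851, 0.2045]
tcp_rot: [[0.175, -0.003, 0.985], [-0.985, 0.0, 0.175], [-0.001, -1.0, -0.003]]
force: [0.2, 0.5, -0.7]
opening: 0.917
```

```bash
python3 - <<'E'
from h import *
save('wrist','w23',(210,10,360,160),4)
s=read_state();print(s['time_s'],s['position'],s['force'],s['opening']*87)
E
```

```text
22.2667 [0.54211832 0.08523758 0.20454431] [-0.86090937 -0.35893247 -0.12145655] 80.03753890319562
```

View pics/w23.png

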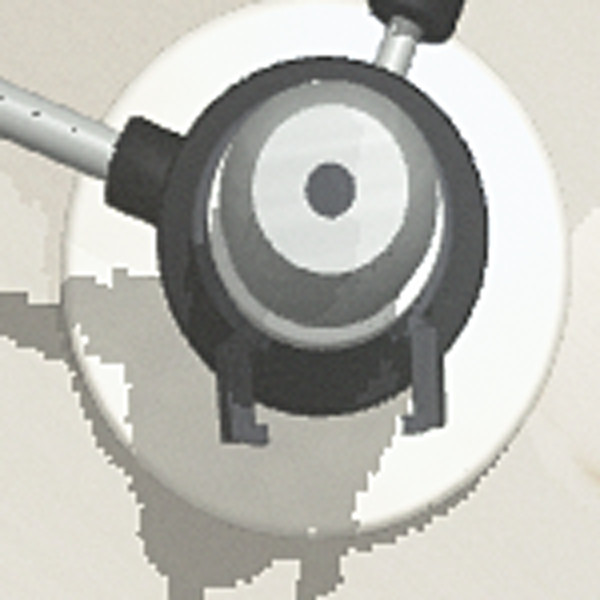

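```bash
python3 -c "
from rig import *
print(hand_in())"
```

```text
the job is handed in; nothing more can be done
None
```

The ring is in the groove and the pliers lie flat on the worktop where I found them; I handed in at about 22.3 s of the 59 s allowed. The rig reports no verdict, so this rests on my own checks.

**What I did:** I took the dark ring from the dish, laid it over the spigot onto the shoulder with its gap towards the robot, and let go. With the pliers I spread it (handles squeezed to about 31 mm), pushed it on 5 mm and lowered it about 22 mm. I then let it close, drew the pins back 4 mm and lifted off.

**Last checks:**
- **Ring position:** the networks put it at (0.651, 0.096, 0.074), against a groove at (0.652, 0.097, 0.075) from camera measurement. The nets are only good to about 4 mm, so this alone does not prove the 3 mm tolerance.
- **Ring closed:** the wrist close-up shows it concentric with the column. The lugs are parallel, with centres about 35 mm apart, as they were in the dish. The outer and inner lug widths taken singly differed by about 2 mm, in opposite directions, which I put down to pixel error.
- **Pliers:** they lie flat at (0.468, 0.242), let go.
- **Bystanders:** in the scene picture the jar, tape and gauze are where they were, to within a few millimetres. The network missed the gauze in the last top picture. In the scene picture it also reported a false jar at the column.
- **Robot:** at hand-in the arm was touching nothing, and force readings stayed within a few newtons throughout.

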